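Stack the lidded tubs on the slide tray and run them in under the shelf

ROBOT

A 6-joint arm with a two-finger parallel gripper is mounted at the origin on the work surface. World frame = base frame: x ahead of the robot, y to its left, z up, the work surface at z = 0. Lengths are in mm, angles in rad, forces in N, time in s.
With the tool pointing down it reaches from about 300 to 875 mm from the base axis. Payload 6.4 kg.
Tool frame: the origin (TCP) lies at the centre of the arm's flange, where the gripper is bolted on; the fingertips stand 166 mm ahead of it and the grasp point (between the pads) lies env.hold_point_z ahead of it (env.hold_point_z is the distance from the TCP to the grasp point, in mm); z points along the fingers, y is the line along which they close (so a half turn about z gives the same grasp; the last joint's range is limited). The gripper opens to 88 mm and grips with 3 to 60 N. Pads are 18 mm wide; open, the fingers measure 123 mm over their backs; the gripper's body (75 mm by 187 mm) begins 45 mm behind the grasp point.
Start: joints at [0.991, 0.181, 1.607, -0, 1.354, -0.206], TCP at [209.955, 535.314, 404.714] pointing down, gripper open.
Joint ranges: [-2.99, 2.99], [-0.89, 2.07], [0.3, 2.58], [-1.14, 4.28], [0, 2.63], [-3.12, 3.12]. Speed limits (rad/s): [2.57, 2.57, 3.01, 3.14, 3.14, 3.14].

INTERFACE

Orientations are given as a unit quaternion [w, x, y, z].
In Python, from plant import env gives the robot as it stands.
- The arm moves only by the shell command python3 -m crank 'ROWS' [FORCE]. ROWS is a JSON object of lists of equal length, an entry for each row: "dr": the turn, a rotation vector about the tool's x, y, z in rad, a list of three; "offset": the shift along the tool's x, y, z in m, a list of three; "fingers": the finger opening in m, from 0 to 0.0881. In form: {"dr": [[ax, ay, az], ...], "offset": [[dx, dy, dz], ...], "fingers": [fingers, ...]}. A call has 1 to 20 rows; each row is the pose to reach, as a shift and turn from the pose commanded when the call began, along the tool's axes at that moment; what a row does not reach only later rows make up. A row lasts 1/8 s, in which the tool goes at most 62.5 mm and 10.7 degrees, less where a joint would pass 70% of its speed; a pose out of reach is approached as far as the arm can. A call with a gripper value outside its range is refused whole. The fingers move at their own pace and stop on an object; FORCE is the grip in N (left out, the last holds). Time passes only in rows, so rows that repeat a pose let the fingers close. It gives the time, the measured TCP pose, the force, the opening and the grip force at its end, in the units of the state.
- env.get_obs(): the state, without advancing time (a new reading comes with each control period).
- env.snapshot(name): name is "scene" or "side" or "wrist"; returns the picture (400x640x3 uint8, red, green, blue); there is no depth.
- env.camera_model(name): a dict with "fx", "fy", "cx", "cy" (pixels), "world_from_camera" (4x4, takes a point from camera to world coordinates). Camera axes: x right, y down, z forward; pixel columns grow to the right and rows downward; lengths in mm; the calibration is good to about 2 mm. The wrist camera is an equidistant fisheye: a pixel r from the principal point sees the ray r / f radians off the axis. A picture is of the moment at which its call begins: read the wrist's pose just before it. camera_model takes no time and is no camera call; for the wrist camera it gives the pose at the moment of the call.
- env.close_job(): hands the job in; it is judged then, once.
Trained networks look in the newest picture that a camera, given by its name, has taken for a name from the list of things; names that differ only in an ending like _2 or _b are one class to them, and where a whole thing is asked for, a point or a joint stands for the part that bears it (a point fixed in the world has none). Each returns a list of dicts, best first, with "score" (0 to 1); they miss things now and then, are a little off and sometimes report something else, mostly with a low value. They report only what shows in the picture. A call takes as long as a camera call. They do not tell look-alikes from the thing itself.
- env.cut_out(camera, query): "region" (400x640 bool, what is visible of it) and "box" ([centre column, centre row, width, height] in pixels, round what is visible of it).
The state is a dict: "clock": time; "joint_positions": joint angles; "qd": joint speeds; "tau": joint torques, N m; "position": TCP position; "tcp_rot": TCP orientation; "ft_force": force on the tool from outside, world axes, zero at the start; "torque": the same for the moment, N m; "grip_width": opening from 0.0 (shut) to 1.0 (fully open); "grip_force": force on a finger pad.
Only numpy, scipy, OpenCV 4.12 (cv2) and the standard library are available. Lean on these libraries where they do the work, as an engineer would, in place of code of your own. Each camera call takes 0.05 s, during which the arm holds its last target. There are 200 camera calls.

TASK

Pull the slide tray fully out from under the shelf, and stack every food tub on it in one pile, squared up, with each tub's four feet down in the recesses of the tray or of the lid below and no deep tub on top of a shallow one. Only when the whole pile is standing, let go and slide the tray fully home under the shelf with the pile still seated; leave the other kitchen things where they stand.

Things in the scene. Friction and masses are not known exactly. Their poses are not given: they have to be found in the camera images.
- tub_deep1: Deep white lidded tub, 62 wide (x), 104 long (y), 60 mm high in all, about 260 g. Origin: centre of its feet's underside, z up. Four round feet, 12 mm across, 7 mm high, at x +-18, y +-39. Lid top: four square recesses at the same x, y, 18 wide, 6 deep, for the feet of the next tub, whose origin then lies 54 mm above this one's. Half-turn symmetric. Starts on the granite; may be absent
- tub_deep2: Deep white lidded tub, 62 wide (x), 104 long (y), 60 mm high in all, about 260 g. Origin: centre of its feet's underside, z up. Four round feet, 12 mm across, 7 mm high, at x +-18, y +-39. Lid top: four square recesses at the same x, y, 18 wide, 6 deep, for the feet of the next tub, whose origin then lies 54 mm above this one's. Half-turn symmetric. Starts on the granite; may be absent
- tub_flat1: Shallow white lidded tub, 62 wide (x), 104 long (y), 40 mm high in all, about 200 g. Origin: centre of its feet's underside, z up. Four round feet, 12 mm across, 7 mm high, at x +-18, y +-39. Lid top: four square recesses at the same x, y, 18 wide, 6 deep, for the feet of the next tub, whose origin then lies 34 mm above this one's. Half-turn symmetric. Starts on the granite; may be absent
- tub_flat2: Shallow white lidded tub, 62 wide (x), 104 long (y), 40 mm high in all, about 200 g. Origin: centre of its feet's underside, z up. Four round feet, 12 mm across, 7 mm high, at x +-18, y +-39. Lid top: four square recesses at the same x, y, 18 wide, 6 deep, for the feet of the next tub, whose origin then lies 34 mm above this one's. Half-turn symmetric. Starts on the granite; may be absent
- tub_flat3: Shallow white lidded tub, 62 wide (x), 104 long (y), 40 mm high in all, about 200 g. Origin: centre of its feet's underside, z up. Four round feet, 12 mm across, 7 mm high, at x +-18, y +-39. Lid top: four square recesses at the same x, y, 18 wide, 6 deep, for the feet of the next tub, whose origin then lies 34 mm above this one's. Half-turn symmetric. Starts on the granite; may be absent
- bay (a point): Middle of the bay on the aluminium slide tray (78 mm wide), at its recesses' floor, 14 mm above the granite; moves with the tray. The bay has the same four recesses as the lids; a seated tub has its origin here and its y along this y (either way round). -y is the way the tray pulls out, +y the way home under the shelf
- tab (a point): Top centre, 80 mm above the granite, of the tray's upright pull tab: a plate 60 mm wide (x), 12 mm thick (y), standing 60 mm above the tray top, 140 mm from the bay towards -y. Same axes as bay. Pinch it across its 12 mm
- tray (a joint): How far the tray is pulled out, m: 0 is fully home with the bay under the shelf, 0.2 fully out at its end stop. Runs level and straight on runners, about 2.5 N of friction; stays where it is left
- rack: Fixed rack, origin on the granite below the bay's place at home, axes as bay. Wooden shelf over x +-100, y -60 to +100 mm, underside 220, top 238 mm above the granite, a steamer plate on it to 256 mm; posts at x +-92, y -52 and +88 mm. Runners 14 mm high at x +-46, out to y -360 mm. The tallest right pile (196 mm above the granite) passes under
- weight: Bystander: small steel pressure cooker weight, 30 mm across, 38 mm high, among the tubs. Origin under its centre
- salt_jar: Bystander: white ceramic salt jar with a closed knobbed lid, 76 mm across, 86 mm high. Origin under its centre
- steel_cup: Bystander: steel cup, 68 mm across, 75 mm high. Origin under its centre
- spice_bottle: Bystander: amber glass spice jar, 44 mm across, 95 mm high. Origin under its centre
- pepper_jar: Bystander: small clear glass pepper jar, 44 mm across, 65 mm high, between the arm's foot and the rack. Origin under its centre
Things that resemble listed ones, but are neither listed nor needed, are in the scene too. What is shaped like the tub_flat2 but purple is not meant. Leave any red look-alike of the tub_flat3 alone.

How it is judged:
By the outcome, as a careful person would: the job done as asked, in the order asked, and still so for the second after the job is handed in, with the robot touching nothing.
Of tub_deep1, tub_deep2, tub_flat1, tub_flat2, tub_flat3 only 3 to 4 are there at a start; the rules pass over those that are not, and their reading is None.
At some moment in a run one of tub_flat2, tub_flat3 may be knocked a few centimetres aside while the robot is not near it.
It also fails if it takes over 210 s, if anything falls off the work surface, if the arm or the gripper's body presses on something with over 40 N, if the wrist force passes 120 N, or if a joint passes its speed limit or range.

## Working session

There is one attempt and no reset: what is moved stays moved. The work goes in short steps, Python scripts to look and compute and a shell command to move; the robot and the scene stay as the last step left them, time stands still between calls to the robot, and variables do not carry over. Pictures are saved under pics/ and viewed, at most 17 in all, crops included, and the job is handed in when it is done.

```bash
ls; mkdir -p pics; python3 - <<'E'
from plant import env
import cv2,numpy as np
o=env.get_obs();print({k:np.round(v,3).tolist() for k,v in o.items()},env.hold_point_z)
for n in("scene","side","wrist"):
    im=env.snapshot(n);cv2.imwrite(f"pics/a_{n}.png",im[:,:,::-1])
    m=env.camera_model(n);print(n,{k:np.round(v,2).tolist() for k,v in m.items()})
    for q in("tub_deep1","tub_flat1","tray","tab","weight"):
        for d in env.cut_out(n,q):print(n,q,round(d["score"],2),np.round(d["box"],0).tolist())
E
```

```text
pics
{'clock': 0.0, 'joint_positions': [0.991, 0.182, 1.608, -0.0, 1.354, -0.206], 'qd': [0.002, -0.0, -0.001, 0.0, 0.0, 0.0], 'tau': [0.001, -43.386, -34.185, 0.07, 0.039, -0.0], 'position': [209.805, 535.084, 403.809], 'tcp_rot': [-0.0, 0.186, 0.983, -0.001], 'ft_force': [0.135, 0.016, -0.217], 'torque': [-0.009, 0.036, 0.03], 'grip_force': 0.0, 'grip_width': 0.998} 147.29999999999998
scene {'fx': 520.7, 'fy': 520.7, 'cx': 314.06, 'cy': 199.2, 'world_from_camera': [[0.15, 0.79, -0.6, 1345.74], [0.99, -0.11, 0.1, -179.15], [0.02, -0.61, -0.79, 1185.43], [0.0, 0.0, 0.0, 1.0]]}
scene tub_deep1 0.79 [209.0, 197.0, 44.0, 29.0]
scene tub_deep1 0.68 [168.0, 229.0, 48.0, 42.0]
scene tub_deep1 0.55 [395.0, 154.0, 18.0, 24.0]
scene tub_flat1 0.76 [270.0, 308.0, 47.0, 47.0]
scene tub_flat1 0.72 [286.0, 253.0, 45.0, 35.0]
scene tub_flat1 0.68 [224.0, 248.0, 42.0, 31.0]
scene tub_flat1 0.64 [287.0, 200.0, 34.0, 35.0]
scene tray 0.65 [432.0, 198.0, 75.0, 36.0]
scene tab 0.92 [430.0, 200.0, 76.0, 34.0]
scene tab 0.74 [208.0, 196.0, 42.0, 31.0]
scene weight 0.66 [252.0, 222.0, 8.0, 12.0]
side {'fx
[... 354 characters left out ...]
237.0, 49.0, 35.0]
side tub_flat1 0.58 [377.0, 278.0, 39.0, 50.0]
side tub_flat1 0.57 [369.0, 233.0, 37.0, 34.0]
side tray 0.86 [298.0, 163.0, 29.0, 39.0]
side tab 0.79 [299.0, 167.0, 31.0, 43.0]
side weight 0.72 [335.0, 262.0, 10.0, 18.0]
side weight 0.65 [358.0, 329.0, 50.0, 58.0]
wrist {'fx': 309.71, 'fy': 309.71, 'cx': 326.24, 'cy': 197.88, 'world_from_camera': [[0.36, 0.89, 0.28, 137.35], [0.93, -0.35, -0.11, 564.34], [-0.0, 0.3, -0.95, 385.14], [0.0, 0.0, 0.0, 1.0]]}
wrist tub_deep1 0.44 [54.0, 389.0, 20.0, 22.0]
wrist tub_deep1 0.42 [274.0, 349.0, 131.0, 39.0]
wrist tray 0.61 [287.0, 356.0, 73.0, 16.0]
wrist tray 0.22 [54.0, 389.0, 18.0, 19.0]
wrist tab 0.63 [286.0, 356.0, 73.0, 25.0]
```

View pics/a_scene.png

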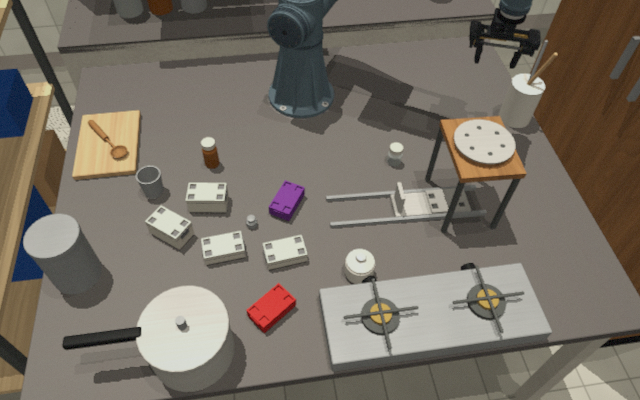

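View pics/a_side.png

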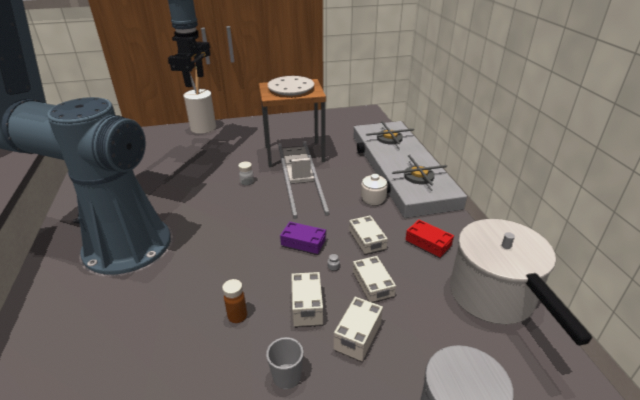

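View pics/a_wrist.png

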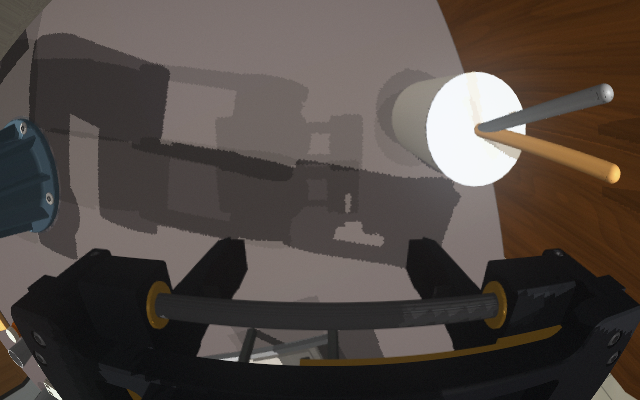

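The three views show four white tubs in the scene camera: deep ones at (209,197) and (168,229), shallow ones at (224,248) and (286,253). The purple (287,200) and red (272,308) tubs are look-alikes. The tray's tab is near (402,197), and its runners end at about (328,196) and (332,222). I'll fit the poses next.

```bash
cat > h.py <<'E'
from plant import env
import cv2,numpy as np
from scipy.optimize import minimize
from scipy.spatial.transform import Rotation as R
def proj(m,P):
    P=np.atleast_2d(P).astype(float);T=np.array(m["world_from_camera"])
    c=(P-T[:3,3])@T[:3,:3]
    if m.get("fish"):
        rho=np.hypot(c[:,0],c[:,1]);th=np.arctan2(rho,c[:,2]);k=th/np.maximum(rho,1e-9)
        return np.c_[m["cx"]+m["fx"]*k*c[:,0],m["cy"]+m["fy"]*k*c[:,1]]
    return np.c_[m["cx"]+m["fx"]*c[:,0]/c[:,2],m["cy"]+m["fy"]*c[:,1]/c[:,2]]
def ray(m,u,v,z):
    T=np.array(m["world_from_camera"]);a=np.array([(u-m["cx"])/m["fx"],(v-m["cy"])/m["fy"]])
    if m.get("fish"):
        t=np.linalg.norm(a);d=np.r_[np.sin(t)*a/max(t,1e-9),np.cos(t)]
    else: d=np.r_[a,1]
    d=T[:3,:3]@d;o=T[:3,3];return o+d*(z-o[2])/d[2]
def cam(n):
    m=dict(env.camera_model(n));m["fish"]=n=="wrist";return m
def rot(y): c,s=np.cos(y),np.sin(y);return np.array([[c,-s],[s,c]])
def place(p,L):
    L=np.atleast_2d(L).astype(float);return np.c_[L[:,:2]@rot(p[2]).T+p[:2],L[:,2]]
def box(w,l,z0,z1): return np.array([[x,y,z] for x in(-w/2,w/2) for y in(-l/2,l/2) for z in(z0,z1)])
def hull(m,P,S=4):
    q=cv2.convexHull((proj(m,P)*S).astype(np.float32))
    im=np.zeros((400*S,640*S),np.uint8);cv2.fillPoly(im,[(q*16).astype(np.int32)],1,shift=4);return im
def fitmask(views,L,p0,S=3):
    """views [(model,mask)]; returns best pose,mean IoU"""
    big=[(m,cv2.resize(k.astype(np.uint8),None,fx=S,fy=S,interpolation=cv2.INTER_NEAREST)) for m,k in views]
    def f(p):
        s=0
        for m,k in big:
            h=hull(m,place(p,L),S);s+=1-(h&k).sum()/max((h|k).sum(),1)
        return s/len(big)
    best=None
    for y in p0[2]:
        r=minimize(f,[p0[0],p0[1],y],method="Nelder-Mead",options=dict(initial_simplex=np.array([p0[0],p0[1],y])+np.array([[0,0,0],[15,0,0],[0,15,0],[0,0,.3]]),maxiter=120,xatol=.05,fatol=1e-4))
        if best is None or r.fun<best.fun:best=r
    return best.x,1-best.fun
E
python3 - <<'E'
from h import *
ms=cam("scene");md=cam("side")
S=env.snapshot("scene");a={q:env.cut_out("scene",q) for q in("tub_deep1","tub_flat1")}
D=env.snapshot("side");b={q:env.cut_out("side",q) for q in("tub_deep1","tub_flat1")}
for q,H,us,ud in(("tub_deep1",60,(209,197),(307,299)),("tub_deep1",60,(168,229),(358,327)),("tub_flat1",40,(224,248),(377,278)),("tub_flat1",40,(286,253),(369,233)),("tub_flat1",40,(287,200),(302,237))):
    g=lambda L,u:min((x for x in L),key=lambda x:np.hypot(x["box"][0]-u[0],x["box"][1]-u[1]))
    ra,rb=g(a[q],us),g(b[q],ud)
    p=ray(ms,*us,H/2);p2=ray(md,*ud,H/2)
    for nm,vs in(("both",[(ms,ra["region"]),(md,rb["region"])]),("sc",[(ms,ra["region"])]),("sd",[(md,rb["region"])])):
        x,i=fitmask(vs,box(62,104,4,H),(p[0],p[1],[0,.8,1.6,2.4]))
        print(q,us,nm,np.round(x,2),round(i,3),np.round(p[:2]),np.round(p2[:2]))
c1=cv2.resize(S[110:260,310:530],(800,545),interpolation=cv2.INTER_CUBIC)
c2=cv2.resize(D[130:220,240:350],(733,600),interpolation=cv2.INTER_CUBIC)
cv2.imwrite("pics/c1.png",c1[:,:,::-1]);cv2.imwrite("pics/c2.png",c2[:,:,::-1])
E
```

```text
tub_deep1 (209, 197) both [ 4.2363e+02 -3.2072e+02 -1.4000e-01] 0.952 [ 422. -318.] [ 423. -320.]
tub_deep1 (209, 197) sc [ 4.2419e+02 -3.2052e+02 -1.3000e-01] 0.954 [ 422. -318.] [ 423. -320.]
tub_deep1 (209, 197) sd [ 4.2377e+02 -3.1926e+02 -1.5000e-01] 0.954 [ 422. -318.] [ 423. -320.]
tub_deep1 (168, 229) both [ 511.45 -422.1     2.45] 0.956 [ 515. -429.] [ 511. -418.]
tub_deep1 (168, 229) sc [ 512.66 -422.44   -0.72] 0.95 [ 515. -429.] [ 511. -418.]
tub_deep1 (168, 229) sd [ 511.6  -421.38    2.44] 0.97 [ 515. -429.] [ 511. -418.]
tub_flat1 (224, 248) both [ 589.26 -285.32    3.23] 0.932 [ 590. -285.] [ 598. -284.]
tub_flat1 (224, 248) sc [ 589.18 -285.63    3.24] 0.934 [ 590. -285.] [ 598. -284.]
tub_flat1 (224, 248) sd [ 5.8920e+02 -2.8288e+02  9.0000e-02] 0.941 [ 590. -285.] [ 598. -284.]
tub_flat1 (286, 253) both [ 625.89 -126.82    3.24] 0.949 [ 628. -126.] [ 631. -121.]
tub_flat1 (286, 253) sc [ 625.57 -127.26    3.27] 0.958 [ 628. -126.] [ 631. -121.]
tub_flat1 (286, 253) sd [ 6.2637e+02 -1.2577e+02  1.0000e-01] 0.947 [ 628. -126.] [ 631. -121.]
tub_flat1 (287, 200) both [ 457.88 -101.65    0.99] 0.947 [ 455. -103.] [454. -97.]
tub_flat1 (287, 200) sc [ 457.95 -101.46    4.13] 0.965 [ 455. -103.] [454. -97.]
tub_flat1 (287, 200) sd [ 457.36 -100.91    1.08] 0.947 [ 455. -103.] [454. -97.]
```

View pics/c1.png

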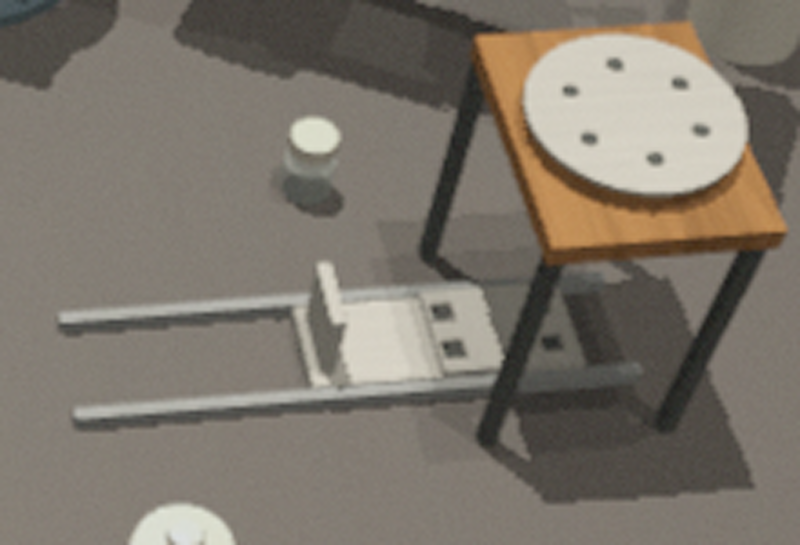

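View pics/c2.png

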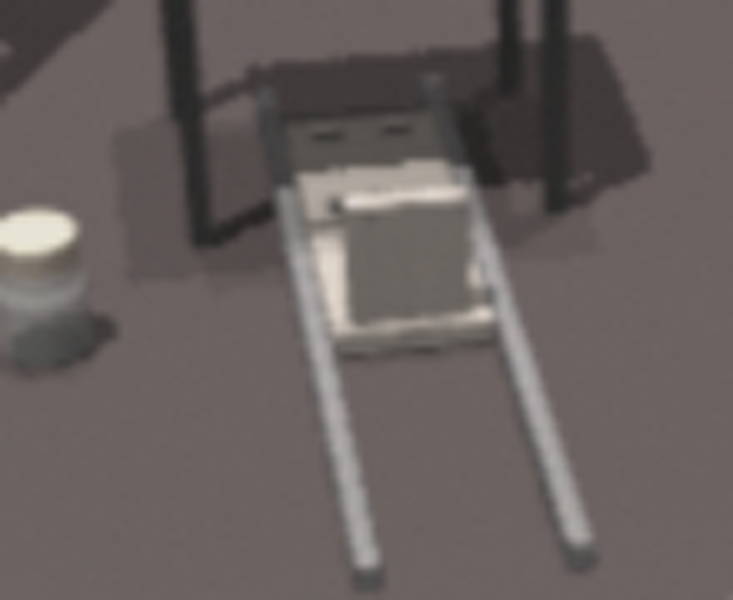

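The crops show both runner ends, the tab's top and the shelf's four corners clearly. The tray is out only a little, if at all, and its pull-out direction is about world -y. I'll fit the rack and tab from these points.

```bash
cat >> h.py <<'E'
def fitpts(obs,p0,extra=0):
    """obs: (model,[u,v],fn(params)->local pt)"""
    from scipy.optimize import least_squares
    f=lambda p:np.concatenate([(proj(m,place(p[:3],fn(p)))[0]-uv) for m,uv,fn in obs])
    r=least_squares(f,p0,x_scale=[10,10,.1]+[10]*extra,loss="soft_l1");return r.x,f(r.x).reshape(-1,2)
E
python3 - <<'E'
from h import *
ms=cam("scene");md=cam("side")
A=lambda u,v:np.array([310+u/3.636,110+v/3.636]);B=lambda u,v:np.array([240+u/6.664,130+v/6.664])
K=lambda *a:(lambda p:np.array([a]))
o=[(ms,A(61,317),K(-46,-360,12)),(ms,A(76,411),K(46,-360,12)),(md,B(367,564),K(-46,-360,12)),(md,B(580,545),K(46,-360,12)),
(ms,A(476,35),K(-100,-60,238)),(ms,A(690,24),K(-100,100,238)),(ms,A(784,236),K(100,100,238)),(ms,A(548,250),K(100,-60,238))]
x,r=fitpts(o,[450,250,0]);print(np.round(x,3),np.round(r,1).tolist())
T=lambda a,b,c:(lambda p:np.array([[a,-140-p[3]+b,c]]))
o2=[(md,B(346,198),T(-30,6,80)),(md,B(470,189),T(30,6,80)),(ms,A(318,266),T(-30,-6,80)),(ms,A(330,262),T(-30,6,80)),(ms,A(342,320),T(30,6,80))]
y,r=fitpts(o+o2,[*x,0],1);print(np.round(y,3),np.round(r,1).tolist())
print("tab",place(y[:3],[0,-140-y[3],80]),"pulled bay",place(y[:3],[0,-200,14]))
o=env.get_obs();print(o["position"],R.from_quat(np.roll(o["tcp_rot"],-1)).as_matrix().round(3).tolist())
E
```

```text
[ 5.18513e+02  3.66768e+02 -5.30000e-02] [[-0.6, -0.2], [-1.0, 0.3], [-0.1, 1.0], [-0.2, 0.5], [-0.0, 0.4], [0.5, -0.0], [0.7, -0.6], [0.7, -0.1]]
[ 5.18898e+02  3.66681e+02 -5.40000e-02  2.38410e+01] [[-0.6, -0.1], [-1.0, 0.4], [0.0, 1.0], [-0.1, 0.5], [0.0, 0.5], [0.6, 0.1], [0.8, -0.4], [0.7, 0.0], [-0.2, -0.3], [0.1, -0.6], [-1.2, -1.2], [-0.3, -0.4], [0.8, 0.8]]
tab [[510.04345805 203.07949691  80.        ]] pulled bay [[508.08922342 166.97333755  14.        ]]
[209.96745582 535.32327313 404.72040953] [[-0.931, 0.365, -0.0], [0.365, 0.931, 0.0], [0.0, 0.0, -1.0]]
```

Rack fit: origin (519, 367), yaw -0.054, residuals within about 1 px. The tray is about 24 mm out, with the tab at (510, 203). Plan: hook the tab with closed fingers from its +y side, with the tool turned so that the camera faces away from the shelf.

```bash
python3 -m crank '{"dr":[[0,0,0],[0,0,0],[0,0,-0.2],[0,0,-0.4],[0,0,-0.6],[0,0,-0.8],[0,0,-1.0],[0,0,-1.2],[0,0,-1.4],[0,0,-1.6],[0,0,-1.75],[0,0,-1.75],[0,0,-1.75],[0,0,-1.75]],"offset":[[0,0,-0.06],[0,0,-0.1],[-0.05,-0.02,-0.1],[-0.1,-0.045,-0.1],[-0.15,-0.068,-0.1],[-0.2,-0.09,-0.1],[-0.25,-0.113,-0.1],[-0.3,-0.136,-0.1],[-0.35,-0.158,-0.1],[-0.393,-0.178,-0.1],[-0.393,-0.178,-0.05],[-0.393,-0.178,0],[-0.393,-0.178,0],[-0.393,-0.178,0]],"fingers":[0,0,0,0,0,0,0,0,0,0,0,0,0,0]}' 20
cat >> h.py <<'E'
def pose():
    o=env.get_obs();M=R.from_quat(np.roll(o["tcp_rot"],-1)).as_matrix();p=np.array(o["position"]);return o,p,M
def go(hx,hy,hz,yaw):
    """rows needed to bring hold point to world hx,hy,hz with tool y at world angle yaw, pointing down"""
    o,p,M=pose();t=np.array([hx,hy,hz+env.hold_point_z])
    y=np.array([np.cos(yaw),np.sin(yaw),0]);z=np.array([0,0,-1.]);G=np.c_[np.cross(y,z),y,z]
    print("offset",np.round(M.T@(t-p)/1000,4).tolist(),"dr",np.round(R.from_matrix(M.T@G).as_rotvec(),4).tolist(),"j6",round(o["joint_positions"][5],2),"yaw",round(np.arctan2(M[1,1],M[0,1]),4))
E
python3 - <<'E'
from h import *
im=env.snapshot("wrist");m=cam("wrist");cv2.imwrite("pics/w1.png",im[:,:,::-1])
for d in env.cut_out("wrist","tab"):print(d["score"],np.round(d["box"]))
rk=[518.9,366.7,-.054]
for n,L in(("tabtop",[[-30,-170,80],[30,-170,80],[-30,-158,80],[30,-158,80]]),("bayrec",[[x,y-24,20] for x in(-18,18) for y in(-39,39)])):print(n,proj(m,place(rk,L)).round().tolist())
go(*place(rk,[0,-141,56])[0],2.95);print(env.get_obs()["clock"])
E
```

```text
clock: 2.95
position: [511.3, 226.4, 406.7]
tcp_rot: [0.001, -0.634, 0.773, -0.001]
ft_force: [0.0, -0.5, 0.6]
grip_width: 0.0
grip_force: 0.0
0.78 [336. 199.  82. 138.]
tabtop [[354.0, 147.0], [295.0, 155.0], [355.0, 158.0], [296.0, 167.0]]
bayrec [[350.0, 224.0], [356.0, 275.0], [322.0, 227.0], [331.0, 278.0]]
offset [0.001, 0.001, 0.2044] dr [-0.0043, 0.0018, -0.0044] j6 -2.74 yaw 2.9456
3.05
```

View pics/w1.png

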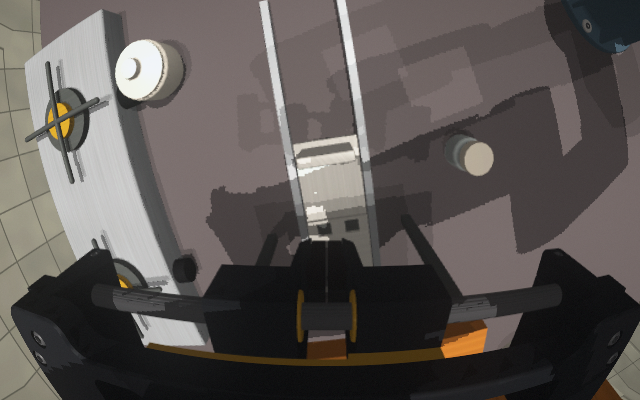

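The wrist view agrees with the rack fit: bay recesses at about (322,226) and (352,225), tab top at about (325,158). Now I'll go down behind the tab.

```bash
python3 -m crank '{"dr":[[0,0,0],[0,0,0],[0,0,0],[0,0,0],[0,0,0],[0,0,0],[0,0,0]],"offset":[[0,0,0.05],[0,0,0.1],[0,0,0.15],[0,0,0.18],[0,0,0.2],[0.001,0.001,0.204],[0.001,0.001,0.204]],"fingers":[0,0,0,0,0,0,0]}'
python3 - <<'E'
from h import *
rk=[518.9,366.7,-.054]
go(*place(rk,[0,-325,56])[0],2.95)
E
```

```text
clock: 3.92
position: [510.4, 225.6, 202.2]
tcp_rot: [0.001, -0.635, 0.773, -0.001]
ft_force: [0.1, -0.2, -1.2]
grip_width: 0.004
grip_force: 0.0
offset [0.1817, -0.0266, -0.0012] dr [-0.0021, 0.0009, -0.0033] j6 -2.74 yaw 2.9467
```

```bash
python3 -m crank '{"dr":[[0,0,0],[0,0,0],[0,0,0],[0,0,0],[0,0,0],[0,0,0],[0,0,0],[0,0,0],[0,0,0],[0,0,0],[0,0,0],[0,0,0]],"offset":[[0.01,-0.0015,0],[0.03,-0.0045,0],[0.05,-0.0075,0],[0.07,-0.0105,0],[0.09,-0.0135,0],[0.11,-0.0165,0],[0.13,-0.0195,0],[0.15,-0.022,0],[0.165,-0.0245,0],[0.175,-0.026,0],[0.179,-0.0265,0],[0.179,-0.0265,0]],"fingers":[0,0,0,0,0,0,0,0,0,0,0,0]}'
python3 -m crank '{"dr":[[0,0,0],[0,0,0],[0,0,0],[0,0,0]],"offset":[[0.002,0,0],[0.004,-0.0005,0],[0.006,-0.001,0],[0.006,-0.001,0]],"fingers":[0,0,0,0]}'
```

```text
clock: 5.42
position: [501.4, 45.9, 201.3]
tcp_rot: [0.002, -0.635, 0.773, 0.001]
ft_force: [3.0, 13.4, 3.9]
grip_width: 0.004
grip_force: 6.7
clock: 5.92
position: [501.1, 44.3, 201.4]
tcp_rot: [0.005, -0.635, 0.772, 0.003]
ft_force: [6.8, 43.3, 4.5]
grip_width: 0.004
grip_force: 21.9
```

The tray is at its end stop (force rising). I'll back off, lift, turn round and look at the bay from above.

```bash
python3 -m crank '{"dr":[[0,0,0],[0,0,0],[0,0,0],[0,0,0],[0,0,0],[0,0,0.18],[0,0,0.36],[0,0,0.54],[0,0,0.72],[0,0,0.9],[0,0,1.08],[0,0,1.26],[0,0,1.44],[0,0,1.62],[0,0,1.8],[0,0,1.98],[0,0,2.16],[0,0,2.34],[0,0,2.52],[0,0,2.7]],"offset":[[-0.009,0,0],[-0.016,0,0],[-0.018,0,-0.02],[-0.018,0,-0.07],[-0.018,0,-0.12],[-0.018,0,-0.17],[-0.03,0,-0.2],[-0.04,0.0,-0.22],[-0.05,0.0,-0.22],[-0.06,0.0,-0.22],[-0.06,0,-0.22],[-0.06,0,-0.22],[-0.06,0,-0.22],[-0.06,0,-0.22],[-0.06,0,-0.22],[-0.06,0,-0.22],[-0.06,0,-0.22],[-0.06,0,-0.22],[-0.06,0,-0.22],[-0.06,0,-0.22]],"fingers":[0,0,0,0,0,0,0.08,0.08,0.08,0.08,0.08,0.08,0.08,0.08,0.08,0.08,0.08,0.08,0.08,0.08]}'
python3 -m crank '{"dr":[[0,0,0.18],[0,0,0.3],[0,0,0.3],[0,0,0.3]],"offset":[[0,0,0],[0,0,0],[0,0,0],[0,0,0]],"fingers":[0.08,0.08,0.08,0.08]}'
python3 - <<'E'
from h import *
im=env.snapshot("wrist");m=cam("wrist");cv2.imwrite("pics/w2.png",im[:,:,::-1])
rk=[518.9,366.7,-.054]
L=[[x,y-200,20] for x in(-18,18) for y in(-39,39)]
print(proj(m,place(rk,L)).round().tolist(),proj(m,place(rk,[[-30,-334,80],[30,-334,80]])).round().tolist());go(*place(rk,[0,-200,200])[0],-.054)
env.snapshot("scene")
for q in("tub_deep1","tub_flat1"):
  for d in env.cut_out("scene",q):print(q,round(d["score"],2),np.round(d["box"]))
E
```

```text
clock: 8.43
position: [512.3, 96.7, 420.2]
tcp_rot: [-0.0, 0.617, 0.787, -0.001]
ft_force: [0.4, 0.5, -0.8]
grip_width: 0.902
grip_force: 0.0
clock: 8.93
position: [512.4, 97.0, 420.5]
tcp_rot: [-0.0, 0.725, 0.689, -0.0]
ft_force: [0.3, -0.8, 0.4]
grip_width: 0.909
grip_force: 0.0
[[305.0, 141.0], [305.0, 78.0], [334.0, 142.0], [334.0, 78.0]] [[292.0, 232.0], [345.0, 233.0]]
offset [0.0696, -0.0079, 0.0732] dr [-0.0005, 0.0003, 0.0025] j6 0.01 yaw -0.0515
tub_deep1 0.88 [169. 227.  50.  45.]
tub_deep1 0.86 [208. 196.  44.  29.]
tub_flat1 0.93 [286. 253.  47.  34.]
tub_flat1 0.79 [226. 246.  45.  31.]
tub_flat1 0.74 [270. 308.  47.  43.]
tub_flat1 0.67 [287. 202.  33.  39.]
```

View pics/w2.png

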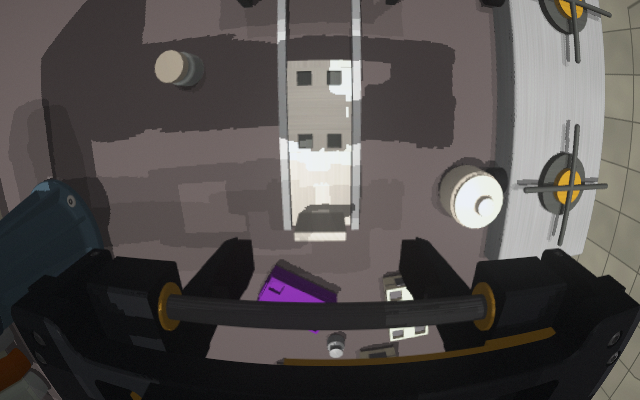

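The recesses show at (304,78), (334,77), (305,141) and (334,141), just where predicted, so the tray is fully out. I'll refine the bay, then go over the first deep tub.

```bash
cat >> h.py <<'E'
def blobs(im,m,p,zl,loc=None,thr=.72,S=6,half=14):
    """find dark recess at each predicted place: local crop, threshold relative to bright lid; returns centroids"""
    g=cv2.cvtColor(im,cv2.COLOR_RGB2GRAY).astype(np.float32);out=[]
    for x,y in((-18,-39),(18,-39),(-18,39),(18,39)):
        u=proj(m,place(p,[x,y,zl]))[0]
        c=cv2.getRectSubPix(g,(2*half+1,2*half+1),tuple(map(float,u)));c=cv2.resize(c,None,fx=S,fy=S,interpolation=cv2.INTER_CUBIC)
        t=(np.percentile(c,2)+np.percentile(c,80))/2;n,l,s,ce=cv2.connectedComponentsWithStats((c<t).astype(np.uint8))
        ok=[(np.hypot(*(ce[k]-c.shape[0]/2)),k) for k in range(1,n) if 100<s[k,4]<.5*c.size]
        if ok:
            k=min(ok)[1];out.append((m,u+(ce[k]-c.shape[0]/2+.5)/S,(lambda q,x=x,y=y:np.array([[x,y,zl]])),s[k,4]/S**2))
    r,e=fitpts([o[:3] for o in out],p)
    print("blobs",len(out),"area",[round(o[3]) for o in out],"pose",np.round(r,3).tolist(),"res",np.round(e,1).tolist());return r
E
python3 - <<'E'
from h import *
import pickle
m=cam("wrist");im=env.snapshot("wrist")
p=place([518.9,366.7,-.054],[0,-200,14])[0]
b=blobs(im,m,[p[0],p[1],-.054],18)
t=[423.6,-320.7,-.14];v=place(t,[0,-80,0])[0];go(v[0],v[1],230,-.14)
E
```

```text
blobs 4 area [251, 252, 211, 220] pose [507.439, 168.177, -0.036] res [[-0.3, 0.4], [0.0, -0.5], [-0.2, 0.2], [0.4, -0.0]]
offset [-0.5018, -0.0738, 0.0434] dr [-0.0, 0.0001, 0.0876] j6 0.01 yaw -0.0524
```

```bash
python3 -m crank '{"dr":[[0,0,0.01],[0,0,0.02],[0,0,0.03],[0,0,0.04],[0,0,0.05],[0,0,0.06],[0,0,0.07],[0,0,0.088],[0,0,0.088],[0,0,0.088],[0,0,0.088],[0,0,0.088]],"offset":[[-0.05,-0.007,0],[-0.1,-0.015,0],[-0.15,-0.022,0],[-0.2,-0.029,0],[-0.26,-0.038,0],[-0.32,-0.047,0.01],[-0.38,-0.056,0.02],[-0.44,-0.065,0.03],[-0.48,-0.071,0.04],[-0.502,-0.074,0.043],[-0.502,-0.074,0.043],[-0.502,-0.074,0.043]],"fingers":[0.088,0.088,0.088,0.088,0.088,0.088,0.088,0.088,0.088,0.088,0.088,0.088]}'
python3 - <<'E'
from h import *
m=cam("wrist");im=env.snapshot("wrist");cv2.imwrite("pics/w3.png",im[:,:,::-1])
b=blobs(im,m,[423.6,-320.7,-.14],58,half=18)
for d in env.cut_out("wrist","tub_deep1"):print(round(d["score"],2),np.round(d["box"]))
go(b[0],b[1],36,b[2])
E
```

```text
clock: 10.68
position: [412.5, -398.8, 378.1]
tcp_rot: [-0.0, 0.755, 0.656, 0.0]
ft_force: [-1.2, 0.0, 0.2]
grip_width: 1.001
grip_force: 0.0
blobs 4 area [336, 321, 188, 324] pose [424.37, -320.748, -0.164] res [[0.0, -1.0], [-0.1, -0.4], [-0.9, 2.6], [1.2, 0.2]]
0.9 [328. 106.  69. 110.]
offset [0.0788, 0.0007, 0.195] dr [0.0005, 0.0002, 0.0249] j6 -0.84 yaw -0.1391
```

View pics/w3.png

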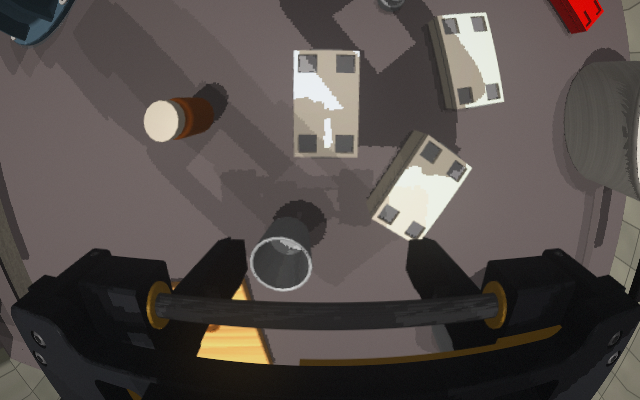

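The picture shows deep tub 1 at (328,106) half in shadow, deep tub 2 at (420,187) and a flat tub at (465,60). The shadow edge biases one of the recess blobs, so I'll cross-check with a mask fit.

```bash
cat >> h.py <<'E'
def wfit(q,H,p,save=None):
    m=cam("wrist");im=env.snapshot("wrist")
    if save:cv2.imwrite(save,im[:,:,::-1])
    u=proj(m,place(p,[0,0,H]))[0];L=env.cut_out("wrist",q)
    d=min(L,key=lambda d:np.hypot(d["box"][0]-u[0],d["box"][1]-u[1]))
    x,i=fitmask([(m,d["region"])],box(62,104,4,H),(p[0],p[1],[p[2]-.05,p[2]+.05]))
    print("mask",round(d["score"],2),"pose",np.round(x,3).tolist(),"iou",round(i,3));return x,im,m
E
python3 - <<'E'
from h import *
x,im,m=wfit("tub_deep1",60,[423.6,-320.7,-.14])
wfit("tub_deep1",60,[511.5,-422,-.71])
go(x[0],x[1],36,x[2])
E
```

```text
mask 0.57 pose [423.996, -321.703, -0.149] iou 0.974
mask 0.91 pose [512.536, -423.123, -0.694] iou 0.967
offset [0.0785, 0.0006, 0.1948] dr [0.0003, 0.0003, 0.0092] j6 -0.84 yaw -0.1398
```

```bash
python3 -m crank '{"dr":[[0,0,0],[0,0,0.009],[0,0,0.009],[0,0,0.009],[0,0,0.009],[0,0,0.009],[0,0,0.009],[0,0,0.009],[0,0,0.009],[0,0,0.009],[0,0,0.009],[0,0,0.009],[0,0,0.009]],"offset":[[0.04,0.0005,0],[0.0785,0.0005,0.01],[0.0785,0.0005,0.06],[0.0785,0.0005,0.11],[0.0785,0.0005,0.15],[0.0785,0.0005,0.18],[0.0785,0.0005,0.195],[0.0785,0.0005,0.195],[0.0785,0.0005,0.195],[0.0785,0.0005,0.195],[0.0785,0.0005,0.195],[0.0785,0.0005,0.195],[0.0785,0.0005,0.195]],"fingers":[0.088,0.088,0.088,0.088,0.088,0.088,0.088,0.088,0.05,0.05,0.05,0.05,0.05]}' 25
python3 -m crank '{"dr":[[0,0,0],[0,0,0],[0,0,0],[0,0,0],[0,0,0]],"offset":[[0,0,-0.03],[0,0,-0.08],[0,0,-0.13],[0,0,-0.17],[0,0,-0.17]],"fingers":[0.05,0.05,0.05,0.05,0.05]}'
python3 - <<'E'
from h import *
go(507.4,168,160,-.05)
v=place([507.4,168.,-.05],[0,-65,0])[0];go(v[0],v[1],206,-.05)
E
```

```text
clock: 12.6
position: [423.7, -322.7, 183.7]
tcp_rot: [0.001, 0.758, 0.652, -0.0]
ft_force: [-2.4, 0.9, 6.4]
grip_width: 0.701
grip_force: 25.0
clock: 13.22
position: [424.1, -323.0, 355.9]
tcp_rot: [0.003, 0.758, 0.652, 0.0]
ft_force: [-0.2, -1.2, -3.6]
grip_width: 0.705
grip_force: 25.0
offset [0.4982, 0.0087, 0.0464] dr [0.005, 0.0047, -0.1] j6 -0.72 yaw -0.15
offset [0.4333, 0.0154, 0.0007] dr [0.005, 0.0047, -0.1] j6 -0.72 yaw -0.15
```

Gripped (62 mm wide) and lifted. I'll carry it to just short of the bay and look again.

```bash
python3 -m crank '{"dr":[[0,0,-0.01],[0,0,-0.02],[0,0,-0.03],[0,0,-0.04],[0,0,-0.05],[0,0,-0.06],[0,0,-0.07],[0,0,-0.08],[0,0,-0.09],[0,0,-0.1],[0,0,-0.1],[0,0,-0.1],[0,0,-0.1],[0,0,-0.1]],"offset":[[0.03,0.001,0],[0.07,0.002,0],[0.11,0.004,0],[0.15,0.005,0],[0.19,0.007,0],[0.23,0.008,0],[0.27,0.01,0],[0.31,0.011,0],[0.35,0.012,0],[0.39,0.014,0],[0.42,0.015,0],[0.433,0.0154,0],[0.433,0.0154,0],[0.433,0.0154,0]],"fingers":[0.05,0.05,0.05,0.05,0.05,0.05,0.05,0.05,0.05,0.05,0.05,0.05,0.05,0.05]}'
python3 - <<'E'
from h import *
m=cam("wrist");im=env.snapshot("wrist");cv2.imwrite("pics/w4.png",im[:,:,::-1])
b=blobs(im,m,[507.4,168.2,-.05],18,half=18)
go(b[0],b[1],66,b[2])
E
```

```text
clock: 14.98
position: [503.2, 102.6, 352.0]
tcp_rot: [-0.0, 0.725, 0.689, -0.001]
ft_force: [-0.2, 0.0, -3.8]
grip_width: 0.702
grip_force: 25.0
blobs 3 area [32, 318, 317] pose [502.468, 166.498, -0.163] res [[0.7, -17.9], [-0.1, -0.0], [-0.5, 4.2]]
offset [0.0639, -0.004, 0.139] dr [-0.0007, 0.0004, 0.1119] j6 0.02 yaw -0.0511
```

View pics/w4.png

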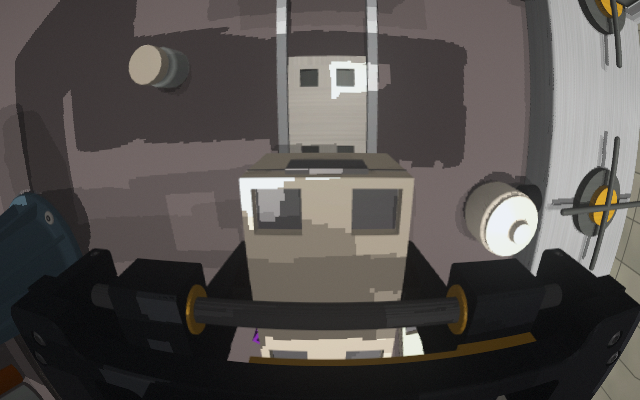

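The far bay recesses show at (309,77) and (345,76), and the held tub hides the near ones. The held lid's recess rims span (252–301, 188–235) and (352–402, 188–234), which gives the tub's offset in the hand.

```bash
cat >> h.py <<'E'
def farblobs(im,m,p,zl,n=2,half=14,S=6):
    g=cv2.cvtColor(im,cv2.COLOR_RGB2GRAY).astype(np.float32);o=[]
    for x in(-18,18):
        u=proj(m,place(p,[x,39,zl]))[0]
        c=cv2.resize(cv2.getRectSubPix(g,(2*half+1,)*2,tuple(map(float,u))),None,fx=S,fy=S,interpolation=cv2.INTER_CUBIC)
        t=(np.percentile(c,3)+np.percentile(c,70))/2;k,l,s,ce=cv2.connectedComponentsWithStats((c<t).astype(np.uint8))
        ok=[(np.hypot(*(ce[i]-c.shape[0]/2)),i) for i in range(1,k) if s[i,4]>400]
        if not ok: continue
        i=min(ok)[1];uv=u+(ce[i]-c.shape[0]/2+.5)/S;w=ray(m,*uv,zl)[:2]-rot(p[2])@[x,39];o.append(w);print("far",x,uv.round(1),"size",s[i,2:4]/S,"->bay",w.round(1))
    return np.mean(o,0)
def inhand(m,px,L,h):
    """px seen, L local tub pts; tub origin h below hold; returns shift (tool x,y) & yaw of tub vs tool"""
    o,p,M=pose();T=np.array(m["world_from_camera"])
    P0=p+M[:,2]*env.hold_point_z
    yaw=np.arctan2(M[1,1],M[0,1]);q0=[P0[0],P0[1],yaw]
    obs=[(m,np.array(u,float),(lambda q,l=l:np.array([[l[0],l[1],P0[2]-h+l[2]]]))) for u,l in zip(px,L)]
    r,e=fitpts(obs,q0);d=rot(-yaw)@(r[:2]-P0[:2]);print("inhand tub-local dx,dy",d.round(2),"dyaw",round(r[2]-yaw,3),"res",e.round(1).tolist());return r
RIM=[(s*18+a*9,39+b*9,60) for s in(-1,1) for a,b in((-1,1),(1,1),(1,-1),(-1,-1))]
E
python3 - <<'E'
from h import *
m=cam("wrist");im=env.snapshot("wrist")
px=[(252,188),(301,188),(301,235),(252.5,229+5),(352,188),(400,188),(402,234),(352,234)]
inhand(m,px,RIM,36)
b=farblobs(im,m,[507.4,168.2,-.05],17);print(b)
go(b[0],b[1],66,-.05)
E
```

```text
inhand tub-local dx,dy [0.85 1.86] dyaw 0.003 res [[-1.7, -0.1], [-0.4, -0.3], [1.0, -0.1], [1.7, 0.3], [0.3, -0.4], [2.7, -0.3], [-3.1, 0.2], [-0.9, 0.9]]
far -18 [308.3  77.3] size [18.33333333 17.83333333] ->bay [507.1 168.1]
far 18 [344.8  77. ] size [18.16666667 18.        ] ->bay [507.5 168.3]
[507.31914236 168.1760025 ]
offset [0.0658, 0.0006, 0.1392] dr [-0.0003, 0.0003, -0.0013] j6 0.02 yaw -0.0513
```

```bash
python3 -m crank '{"dr":[[0,0,0],[0,0,0],[0,0,0],[0,0,0],[0,0,0],[0,0,0],[0,0,0],[0,0,0]],"offset":[[0.03,0,0],[0.0643,-0.0003,0],[0.0643,-0.0003,0.04],[0.0643,-0.0003,0.09],[0.0643,-0.0003,0.125],[0.0643,-0.0003,0.14],[0.0643,-0.0003,0.143],[0.0643,-0.0003,0.143]],"fingers":[0.05,0.05,0.05,0.05,0.05,0.05,0.05,0.05]}'
python3 -m crank '{"dr":[[0,0,0],[0,0,0],[0,0,0],[0,0,0],[0,0,0],[0,0,0],[0,0,0],[0,0,0]],"offset":[[0,0,0.002],[0,0,0.004],[0,0,0.006],[0,0,0.008],[0,0,0.01],[0,0,0.012],[0,0,0.0125],[0,0,0.0125]],"fingers":[0.05,0.05,0.05,0.05,0.05,0.05,0.05,0.05]}'
```

```text
clock: 16.08
position: [507.2, 167.6, 211.0]
tcp_rot: [0.001, 0.725, 0.689, 0.001]
ft_force: [-0.8, 0.2, -3.5]
grip_width: 0.702
grip_force: 25.0
clock: 17.08
position: [506.3, 167.7, 197.7]
tcp_rot: [-0.0, 0.725, 0.689, -0.0]
ft_force: [-4.5, -0.7, 5.3]
grip_width: 0.699
grip_force: 25.0
```

Seated: z is 197.7 against the expected 197.3. Release, rise and check.

```bash
python3 -m crank '{"dr":[[0,0,0],[0,0,0],[0,0,0],[0,0,0],[0,0,0],[0,0,0],[0,0,0],[0,0,0],[0,0,0],[0,0,0]],"offset":[[0,0,0],[0,0,0],[0,0,0],[0,0,-0.04],[0,0,-0.1],[0,0,-0.16],[-0.03,0,-0.2],[-0.07,0,-0.2],[-0.07,0,-0.2],[-0.07,0,-0.2]],"fingers":[0.08,0.088,0.088,0.088,0.088,0.088,0.088,0.088,0.088,0.088]}'
python3 - <<'E'
from h import *
x,im,m=wfit("tub_deep1",74,[507,168,-.05],"pics/w5.png")
blobs(im,m,[507,168,-.05],72,half=18)
t=[512.5,-423.1,-.694];v=place(t,[0,-60,0])[0];go(v[0],v[1],230,t[2])
E
cp pics/w5.png /dev/null
```

```text
clock: 18.32
position: [502.7, 98.0, 396.9]
tcp_rot: [-0.0, 0.725, 0.689, -0.0]
ft_force: [-1.0, -0.2, 0.5]
grip_width: 1.0
grip_force: 0.0
mask 0.92 pose [507.038, 169.316, -0.056] iou 0.972
blobs 4 area [341, 340, 336, 5] pose [507.345, 169.511, -0.056] res [[0.2, -0.5], [0.1, -0.3], [1.2, -0.0], [-7.3, 1.1]]
offset [-0.5684, -0.0006, 0.0192] dr [-0.0011, 0.0, 0.6447] j6 0.01 yaw -0.0493
```

View pics/w5.png

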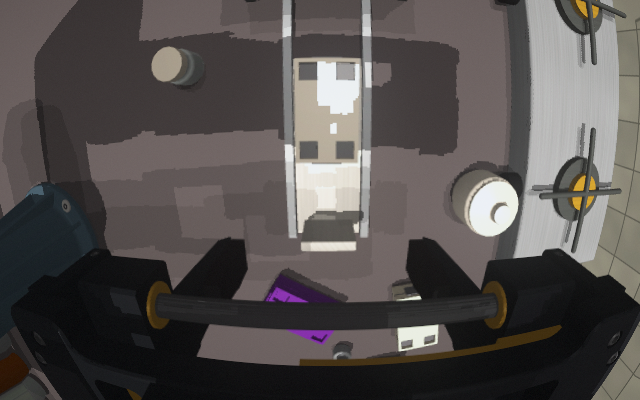

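The first tub stands squared in the bay at (507, 169, yaw -0.056). Next, deep tub 2.

```bash
python3 -m crank '{"dr":[[0,0,0.05],[0,0,0.1],[0,0,0.16],[0,0,0.22],[0,0,0.28],[0,0,0.34],[0,0,0.4],[0,0,0.46],[0,0,0.52],[0,0,0.58],[0,0,0.645],[0,0,0.645],[0,0,0.645],[0,0,0.645]],"offset":[[-0.05,0,0],[-0.1,0,0],[-0.15,0,0],[-0.2,0,0],[-0.25,0,0],[-0.31,0,0],[-0.37,0,0],[-0.43,0,0],[-0.48,0,0],[-0.53,-0.0005,0.01],[-0.568,-0.0005,0.02],[-0.568,-0.0005,0.02],[-0.568,-0.0005,0.02],[-0.568,-0.0005,0.02]],"fingers":[0.088,0.088,0.088,0.088,0.088,0.088,0.088,0.088,0.088,0.088,0.088,0.088,0.088,0.088]}'
python3 - <<'E'
from h import *
x,im,m=wfit("tub_deep1",60,[512.5,-423.1,-.694])
blobs(im,m,x,58,half=18)
go(x[0],x[1],36,x[2])
E
```

```text
clock: 20.18
position: [474.7, -468.1, 377.6]
tcp_rot: [0.0, 0.905, 0.425, 0.0]
ft_force: [0.2, -0.5, 0.1]
grip_width: 0.999
grip_force: 0.0
mask 0.75 pose [511.539, -422.488, -0.692] iou 0.967
blobs 4 area [272, 211, 332, 329] pose [510.889, -423.118, -0.694] res [[0.2, -0.5], [-0.3, -2.4], [0.1, 0.8], [-0.0, 0.9]]
offset [0.0589, -0.001, 0.1945] dr [0.0007, 0.0001, -0.0011] j6 -0.26 yaw -0.6932
```

```bash
python3 -m crank '{"dr":[[0,0,0],[0,0,0],[0,0,0],[0,0,0],[0,0,0],[0,0,0],[0,0,0],[0,0,0],[0,0,0],[0,0,0],[0,0,0],[0,0,0],[0,0,0]],"offset":[[0.03,0,0],[0.059,-0.001,0.01],[0.059,-0.001,0.06],[0.059,-0.001,0.11],[0.059,-0.001,0.15],[0.059,-0.001,0.18],[0.059,-0.001,0.1945],[0.059,-0.001,0.1945],[0.059,-0.001,0.1945],[0.059,-0.001,0.1945],[0.059,-0.001,0.1945],[0.059,-0.001,0.1945],[0.059,-0.001,0.1945]],"fingers":[0.088,0.088,0.088,0.088,0.088,0.088,0.088,0.088,0.05,0.05,0.05,0.05,0.05]}' 25
python3 -m crank '{"dr":[[0,0,0],[0,0,0],[0,0,0],[0,0,0],[0,0,0],[0,0,0]],"offset":[[0,0,-0.03],[0,0,-0.08],[0,0,-0.13],[0,0,-0.19],[0,0,-0.22],[0,0,-0.22]],"fingers":[0.05,0.05,0.05,0.05,0.05,0.05]}'
python3 - <<'E'
from h import *
v=place([507.,168.,-.054],[0,-75,0])[0];go(v[0],v[1],256,-.054)
E
```

```text
clock: 21.9
position: [511.2, -423.8, 183.9]
tcp_rot: [0.0, 0.906, 0.424, 0.0]
ft_force: [-1.9, 1.8, 6.0]
grip_width: 0.698
grip_force: 25.0
clock: 22.65
position: [511.3, -423.9, 405.7]
tcp_rot: [0.003, 0.906, 0.424, 0.001]
ft_force: [-0.0, 0.3, -3.9]
grip_width: 0.7
grip_force: 25.0
offset [0.3917, -0.3375, 0.0001] dr [0.0052, 0.0027, -0.6409] j6 -0.18 yaw -0.6949
```

```bash
python3 -m crank '{"dr":[[0,0,-0.05],[0,0,-0.1],[0,0,-0.15],[0,0,-0.2],[0,0,-0.26],[0,0,-0.32],[0,0,-0.38],[0,0,-0.44],[0,0,-0.5],[0,0,-0.55],[0,0,-0.6],[0,0,-0.641],[0,0,-0.641],[0,0,-0.641],[0,0,-0.641]],"offset":[[0.02,-0.017,0],[0.05,-0.043,0],[0.085,-0.073,0],[0.12,-0.103,0],[0.155,-0.134,0],[0.19,-0.164,0],[0.225,-0.194,0],[0.26,-0.224,0],[0.295,-0.254,0],[0.33,-0.284,0],[0.36,-0.31,0],[0.38,-0.327,0],[0.392,-0.3375,0],[0.392,-0.3375,0],[0.392,-0.3375,0]],"fingers":[0.05,0.05,0.05,0.05,0.05,0.05,0.05,0.05,0.05,0.05,0.05,0.05,0.05,0.05,0.05]}'
python3 - <<'E'
from h import *
m=cam("wrist");im=env.snapshot("wrist");c=im[20:260,220:420];cv2.imwrite("pics/w6.png",cv2.resize(c,None,fx=2.5,fy=2.5,interpolation=cv2.INTER_CUBIC)[:,:,::-1])
b=farblobs(im,m,[507.2,169.4,-.054],72,half=16);print(b)
# expected held rim
o,p,M=pose();P=p+M[:,2]*env.hold_point_z
print(proj(m,[*place([P[0],P[1],-.054],[l[0],l[1],P[2]-36+60])[0] for l in RIM]).round(1).tolist())
go(b[0],b[1],120,-.054)
E
```

```text
clock: 24.52
position: [502.8, 92.9, 402.1]
tcp_rot: [-0.0, 0.726, 0.687, -0.001]
ft_force: [0.5, -0.7, -2.5]
grip_width: 0.699
grip_force: 25.0  File "<stdin>", line 6
    print(proj(m,[*place([P[0],P[1],-.054],[l[0],l[1],P[2]-36+60])[0] for l in RIM]).round(1).tolist())
                  ^^^^^^^^^^^^^^^^^^^^^^^^^^^^^^^^^^^^^^^^^^^^^^^^^^^
SyntaxError: iterable unpacking cannot be used in comprehension
```

```bash
python3 - <<'E'
from h import *
m=cam("wrist");im=env.snapshot("wrist");c=im[20:260,220:420];cv2.imwrite("pics/w6.png",cv2.resize(c,None,fx=2.5,fy=2.5,interpolation=cv2.INTER_CUBIC)[:,:,::-1])
b=farblobs(im,m,[507.2,169.4,-.054],72,half=16);print(b)
o,p,M=pose();P=p+M[:,2]*env.hold_point_z
print(proj(m,np.array([place([P[0],P[1],-.054],[l[0],l[1],P[2]-36+60])[0] for l in RIM])).round(1).tolist())
go(b[0],b[1],120,-.054)
E
```

```text
far -18 [307.3  65.9] size [18.33333333 17.66666667] ->bay [506.7 169.6]
far 18 [344.2  59.3] size [19.16666667  5.5       ] ->bay [507.2 176.3]
[506.97216242 172.9685751 ]
[[248.6, 193.3], [298.5, 193.3], [300.0, 239.9], [252.6, 239.1], [350.0, 193.3], [400.2, 193.4], [396.4, 239.3], [348.7, 239.9]]
offset [0.0804, -0.0003, 0.135] dr [-0.0006, 0.0004, -0.0015] j6 0.01 yaw -0.0555
```

View pics/w6.png

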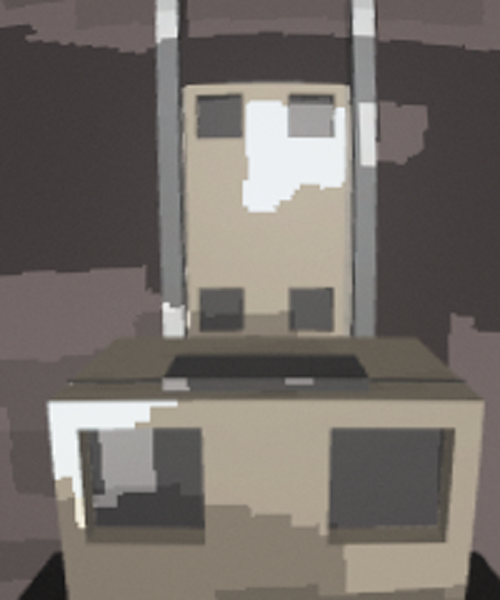

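The held rims are about (251–302, 191–238) and (352–402, 191–238), so the tub sits +0.8 mm in y and is centred across. The placed lid's recesses are all visible, centred at (326.5,105). Lower onto the lid.

```bash
python3 -m crank '{"dr":[[0,0,0],[0,0,0],[0,0,0],[0,0,0],[0,0,0],[0,0,0],[0,0,0],[0,0,0]],"offset":[[0.04,0,0],[0.0761,-0.001,0],[0.0761,-0.001,0.04],[0.0761,-0.001,0.09],[0.0761,-0.001,0.12],[0.0761,-0.001,0.135],[0.0761,-0.001,0.138],[0.0761,-0.001,0.138]],"fingers":[0.05,0.05,0.05,0.05,0.05,0.05,0.05,0.05]}'
python3 -m crank '{"dr":[[0,0,0],[0,0,0],[0,0,0],[0,0,0],[0,0,0],[0,0,0],[0,0,0],[0,0,0]],"offset":[[0,0,0.002],[0,0,0.004],[0,0,0.006],[0,0,0.008],[0,0,0.01],[0,0,0.012],[0,0,0.013],[0,0,0.013]],"fingers":[0.05,0.05,0.05,0.05,0.05,0.05,0.05,0.05]}'
```

```text
clock: 25.58
position: [506.6, 169.5, 265.9]
tcp_rot: [0.001, 0.726, 0.688, 0.001]
ft_force: [-0.2, 0.4, -2.5]
grip_width: 0.699
grip_force: 25.0
clock: 26.58
position: [505.9, 169.8, 251.9]
tcp_rot: [-0.0, 0.726, 0.688, -0.0]
ft_force: [-0.3, -0.2, -0.0]
grip_width: 0.7
grip_force: 25.0
```

```bash
python3 -m crank '{"dr":[[0,0,0],[0,0,0],[0,0,0]],"offset":[[0,0,0.0007],[0,0,0.0012],[0,0,0.0012]],"fingers":[0.05,0.05,0.05]}'
python3 -m crank '{"dr":[[0,0,0],[0,0,0],[0,0,0],[0,0,0],[0,0,0],[0,0,0],[0,0,0],[0,0,0],[0,0,0],[0,0,0]],"offset":[[0,0,0],[0,0,0],[0,0,0],[0,0,-0.04],[0,0,-0.1],[0,0,-0.15],[-0.03,0,-0.15],[-0.07,0,-0.15],[-0.07,0,-0.15],[-0.07,0,-0.15]],"fingers":[0.08,0.088,0.088,0.088,0.088,0.088,0.088,0.088,0.088,0.088]}'
python3 - <<'E'
from h import *
x,im,m=wfit("tub_deep1",128,[507,169,-.05])
env.snapshot("scene");ms=cam("scene")
for d in env.cut_out("scene","tub_flat1"):print(round(d["score"],2),np.round(d["box"]),ray(ms,*d["box"][:2],20).round())
t=[589.2,-285.,.095];v=place(t,[0,-60,0])[0];go(v[0],v[1],230,t[2])
E
```

```text
clock: 26.95
position: [506.0, 169.8, 251.8]
tcp_rot: [0.0, 0.726, 0.688, -0.0]
ft_force: [-5.2, -1.2, 10.9]
grip_width: 0.701
grip_force: 25.0
clock: 28.2
position: [502.2, 100.0, 400.4]
tcp_rot: [-0.0, 0.726, 0.687, 0.0]
ft_force: [0.6, 0.9, 0.9]
grip_width: 1.001
grip_force: 0.0
mask 0.73 pose [506.71, 170.03, -0.053] iou 0.981
0.86 [287. 252.  47.  36.] [ 625. -124.   20.]
0.85 [226. 249.  42.  35.] [ 594. -281.   20.]
0.62 [288. 201.  39.  40.] [ 457. -101.   20.]
0.56 [272. 307.  47.  44.] [ 775. -179.   20.]
0.4 [147. 181.  29.  31.] [ 331. -495.   20.]
offset [-0.4398, 0.1162, 0.023] dr [-0.0003, -0.0001, -0.1478] j6 0.02 yaw -0.0528
```

The second deep tub is seated (hard contact at the expected height). Next, the flat tub at (589, -285).

```bash
python3 -m crank '{"dr":[[0,0,-0.01],[0,0,-0.03],[0,0,-0.05],[0,0,-0.07],[0,0,-0.09],[0,0,-0.11],[0,0,-0.13],[0,0,-0.148],[0,0,-0.148],[0,0,-0.148],[0,0,-0.148],[0,0,-0.148]],"offset":[[-0.05,0.013,0],[-0.1,0.026,0],[-0.15,0.04,0],[-0.2,0.053,0],[-0.25,0.066,0],[-0.3,0.079,0],[-0.35,0.092,0],[-0.4,0.106,0.01],[-0.44,0.116,0.023],[-0.44,0.116,0.023],[-0.44,0.116,0.023],[-0.44,0.116,0.023]],"fingers":[0.088,0.088,0.088,0.088,0.088,0.088,0.088,0.088,0.088,0.088,0.088,0.088]}'
python3 - <<'E'
from h import *
x,im,m=wfit("tub_flat1",40,[589.2,-285,.095])
blobs(im,m,x,38,half=16)
go(x[0],x[1],28,x[2])
for d in env.cut_out("wrist","weight"):print(round(d["score"],2),ray(m,*d["box"][:2],19).round())
E
```

```text
clock: 29.9
position: [594.6, -344.2, 378.3]
tcp_rot: [0.0, 0.672, 0.74, 0.0]
ft_force: [0.7, -0.2, 0.6]
grip_width: 0.997
grip_force: 0.0
mask 0.83 pose [589.351, -285.921, 0.096] iou 0.965
blobs 4 area [511, 281, 42, 281] pose [588.524, -286.175, 0.078] res [[1.3, -4.2], [-1.3, -0.6], [-0.1, 6.6], [0.1, 0.5]]
offset [0.0589, 0.0003, 0.2031] dr [0.0008, 0.0007, -0.0004] j6 -0.79 yaw 0.0956
0.72 [ 516. -208.   19.]
```

```bash
python3 -m crank '{"dr":[[0,0,0],[0,0,0],[0,0,0],[0,0,0],[0,0,0],[0,0,0],[0,0,0],[0,0,0],[0,0,0],[0,0,0],[0,0,0],[0,0,0],[0,0,0]],"offset":[[0.03,0,0],[0.059,0.0003,0.01],[0.059,0.0003,0.06],[0.059,0.0003,0.11],[0.059,0.0003,0.16],[0.059,0.0003,0.19],[0.059,0.0003,0.203],[0.059,0.0003,0.203],[0.059,0.0003,0.203],[0.059,0.0003,0.203],[0.059,0.0003,0.203],[0.059,0.0003,0.203],[0.059,0.0003,0.203]],"fingers":[0.088,0.088,0.088,0.088,0.088,0.088,0.088,0.088,0.05,0.05,0.05,0.05,0.05]}' 25
python3 -m crank '{"dr":[[0,0,0],[0,0,0],[0,0,0],[0,0,0],[0,0,0],[0,0,0],[0,0,0]],"offset":[[0,0,-0.03],[0,0,-0.08],[0,0,-0.13],[0,0,-0.19],[0,0,-0.25],[0,0,-0.275],[0,0,-0.275]],"fingers":[0.05,0.05,0.05,0.05,0.05,0.05,0.05]}'
python3 - <<'E'
from h import *
v=place([506.7,169.5,-.054],[0,-75,0])[0];go(v[0],v[1],300,-.054)
E
```

```text
clock: 31.68
position: [589.3, -287.4, 175.7]
tcp_rot: [0.001, 0.673, 0.74, -0.0]
ft_force: [-2.0, 0.8, 5.7]
grip_width: 0.7
grip_force: 25.0
clock: 32.55
position: [589.2, -287.1, 452.0]
tcp_rot: [0.002, 0.673, 0.74, 0.0]
ft_force: [-0.1, -0.1, -3.5]
grip_width: 0.699
grip_force: 25.0
offset [0.3882, -0.0503, 0.0033] dr [0.0037, 0.0028, 0.1481] j6 -0.73 yaw 0.0941
```

```bash
python3 -m crank '{"dr":[[0,0,0.01],[0,0,0.02],[0,0,0.03],[0,0,0.05],[0,0,0.07],[0,0,0.09],[0,0,0.11],[0,0,0.13],[0,0,0.148],[0,0,0.148],[0,0,0.148],[0,0,0.148],[0,0,0.148]],"offset":[[0.02,-0.0026,0],[0.05,-0.0065,0],[0.09,-0.0117,0],[0.13,-0.0168,0],[0.17,-0.022,0],[0.21,-0.0272,0],[0.25,-0.0324,0],[0.29,-0.0376,0],[0.33,-0.0428,0],[0.365,-0.0473,0.003],[0.388,-0.0503,0.003],[0.388,-0.0503,0.003],[0.388,-0.0503,0.003]],"fingers":[0.05,0.05,0.05,0.05,0.05,0.05,0.05,0.05,0.05,0.05,0.05,0.05,0.05]}'
python3 - <<'E'
from h import *
m=cam("wrist");im=env.snapshot("wrist");c=im[20:260,220:420];cv2.imwrite("pics/w7.png",cv2.resize(c,None,fx=2.5,fy=2.5,interpolation=cv2.INTER_CUBIC)[:,:,::-1])
o,p,M=pose();P=p+M[:,2]*env.hold_point_z
F=lambda u:((u-[220,20])*2.5).round().tolist()
print("held rim pred",F(proj(m,np.array([place([P[0],P[1],-.054],[l[0],l[1],P[2]+12])[0] for l in RIM[:8:2]]))))
print("lid rec pred",F(proj(m,place([506.7,170,-.054],[[x,39,127] for x in(-18,18)]+[[x,-39,127] for x in(-18,18)]))))
go(506,169.5,160,-.054)
E
```

```text
clock: 34.17
position: [502.0, 94.6, 445.1]
tcp_rot: [-0.001, 0.726, 0.688, -0.001]
ft_force: [-0.3, -0.6, -2.8]
grip_width: 0.699
grip_force: 25.0
held rim pred [[91.0, 412.0], [208.0, 519.0], [321.0, 412.0], [428.0, 519.0]]
lid rec pred [[220.0, 114.0], [316.0, 114.0], [221.0, 315.0], [314.0, 315.0]]
offset [0.0755, -0.0001, 0.1382] dr [-0.0017, 0.0003, -0.0004] j6 0.01 yaw -0.0544
```

View pics/w7.png

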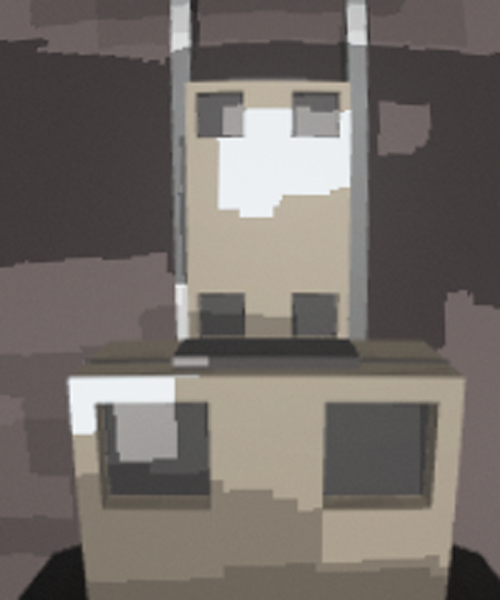

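The held rims are (96–211, 402–508) and (323–437, 402–508) in the crop, so the held tub sits +1.8 mm in y. The pile's recesses lie exactly where predicted (far ones at (220,114) and (316,114)). Lower.

```bash
python3 -m crank '{"dr":[[0,0,0],[0,0,0],[0,0,0],[0,0,0],[0,0,0],[0,0,0],[0,0,0],[0,0,0]],"offset":[[0.04,0,0],[0.0737,0,0],[0.0737,0,0.04],[0.0737,0,0.09],[0.0737,0,0.12],[0.0737,0,0.133],[0.0737,0,0.136],[0.0737,0,0.136]],"fingers":[0.05,0.05,0.05,0.05,0.05,0.05,0.05,0.05]}'
python3 -m crank '{"dr":[[0,0,0],[0,0,0],[0,0,0],[0,0,0],[0,0,0],[0,0,0],[0,0,0],[0,0,0]],"offset":[[0,0,0.002],[0,0,0.004],[0,0,0.006],[0,0,0.008],[0,0,0.01],[0,0,0.012],[0,0,0.0125],[0,0,0.0125]],"fingers":[0.05,0.05,0.05,0.05,0.05,0.05,0.05,0.05]}'
```

```text
clock: 35.22
position: [507.1, 168.0, 311.7]
tcp_rot: [0.001, 0.726, 0.688, 0.001]
ft_force: [0.0, 0.1, -1.7]
grip_width: 0.7
grip_force: 25.0
clock: 36.22
position: [506.4, 168.1, 298.0]
tcp_rot: [-0.0, 0.726, 0.688, -0.0]
ft_force: [0.7, -0.5, -1.3]
grip_width: 0.703
grip_force: 25.0
```

```bash
python3 -m crank '{"dr":[[0,0,0],[0,0,0],[0,0,0]],"offset":[[0,0,0.0007],[0,0,0.0013],[0,0,0.0013]],"fingers":[0.05,0.05,0.05]}'
python3 -m crank '{"dr":[[0,0,0],[0,0,0],[0,0,0],[0,0,0],[0,0,0],[0,0,0],[0,0,0],[0,0,0],[0,0,0],[0,0,0]],"offset":[[0,0,0],[0,0,0],[0,0,0],[0,0,-0.04],[0,0,-0.1],[0,0,-0.12],[-0.03,0,-0.12],[-0.07,0,-0.12],[-0.07,0,-0.12],[-0.07,0,-0.12]],"fingers":[0.08,0.088,0.088,0.088,0.088,0.088,0.088,0.088,0.088,0.088]}'
python3 - <<'E'
from h import *
x,im,m=wfit("tub_flat1",162,[507,169,-.05])
env.snapshot("scene");ms=cam("scene")
for d in env.cut_out("scene","tub_flat1"):print(round(d["score"],2),np.round(d["box"]),ray(ms,*d["box"][:2],20).round())
t=[625.9,-126.,.1];v=place(t,[0,-60,0])[0];go(v[0],v[1],230,t[2])
E
```

```text
clock: 36.6
position: [506.6, 168.2, 297.7]
tcp_rot: [0.0, 0.726, 0.688, 0.0]
ft_force: [-2.4, -0.3, 6.1]
grip_width: 0.7
grip_force: 25.0
clock: 37.85
position: [502.7, 98.4, 416.7]
tcp_rot: [-0.0, 0.726, 0.688, 0.0]
ft_force: [-0.1, -0.7, 0.3]
grip_width: 0.997
grip_force: 0.0
mask 0.78 pose [507.49, 169.275, -0.05] iou 0.976
0.77 [287. 255.  46.  34.] [ 633. -123.   20.]
0.74 [287. 201.  32.  39.] [ 458. -104.   20.]
0.6 [394. 176.  43.  28.] [409. 218.  20.]
0.59 [270. 309.  43.  47.] [ 780. -183.   20.]
0.46 [360. 265.  32.  38.] [689.  59.  20.]
0.24 [210. 154.  21.  34.] [ 248. -311.   20.]
offset [-0.2775, 0.1441, 0.0392] dr [-0.0002, -0.0002, -0.1528] j6 0.02 yaw -0.0528
```

Three are seated (297.7 against the expected 297.3 + 0.4). Now the last flat tub.

```bash
python3 -m crank '{"dr":[[0,0,-0.02],[0,0,-0.05],[0,0,-0.08],[0,0,-0.11],[0,0,-0.14],[0,0,-0.153],[0,0,-0.153],[0,0,-0.153],[0,0,-0.153]],"offset":[[-0.05,0.026,0],[-0.1,0.052,0],[-0.15,0.078,0],[-0.2,0.104,0],[-0.25,0.13,0.02],[-0.2775,0.144,0.039],[-0.2775,0.144,0.039],[-0.2775,0.144,0.039],[-0.2775,0.144,0.039]],"fingers":[0.088,0.088,0.088,0.088,0.088,0.088,0.088,0.088,0.088]}'
python3 - <<'E'
from h import *
x,im,m=wfit("tub_flat1",40,[625.9,-126.,.1])
blobs(im,m,x,38,half=16)
go(x[0],x[1],28,x[2])
E
```

```text
clock: 39.17
position: [631.6, -185.1, 378.9]
tcp_rot: [0.001, 0.671, 0.742, 0.0]
ft_force: [0.2, 0.6, -0.7]
grip_width: 0.998
grip_force: 0.0
mask 0.94 pose [625.221, -128.187, 0.115] iou 0.977
blobs 4 area [530, 275, 289, 207] pose [624.43, -129.282, 0.111] res [[1.5, -3.4], [-1.3, 0.5], [-0.6, 1.4], [0.6, -0.3]]
offset [0.0577, -0.0009, 0.2036] dr [0.0014, 0.0008, -0.0147] j6 -0.57 yaw 0.1005
```

```bash
python3 -m crank '{"dr":[[0,0,0],[0,0,-0.013],[0,0,-0.013],[0,0,-0.013],[0,0,-0.013],[0,0,-0.013],[0,0,-0.013],[0,0,-0.013],[0,0,-0.013],[0,0,-0.013],[0,0,-0.013],[0,0,-0.013],[0,0,-0.013]],"offset":[[0.03,0,0],[0.0577,-0.001,0.01],[0.0577,-0.001,0.06],[0.0577,-0.001,0.11],[0.0577,-0.001,0.16],[0.0577,-0.001,0.19],[0.0577,-0.001,0.203],[0.0577,-0.001,0.203],[0.0577,-0.001,0.203],[0.0577,-0.001,0.203],[0.0577,-0.001,0.203],[0.0577,-0.001,0.203],[0.0577,-0.001,0.203]],"fingers":[0.088,0.088,0.088,0.088,0.088,0.088,0.088,0.088,0.05,0.05,0.05,0.05,0.05]}' 25
python3 -m crank '{"dr":[[0,0,0],[0,0,0],[0,0,0],[0,0,0],[0,0,0],[0,0,0],[0,0,0],[0,0,0]],"offset":[[0,0,-0.03],[0,0,-0.08],[0,0,-0.13],[0,0,-0.19],[0,0,-0.25],[0,0,-0.3],[0,0,-0.31],[0,0,-0.31]],"fingers":[0.05,0.05,0.05,0.05,0.05,0.05,0.05,0.05]}'
python3 - <<'E'
from h import *
v=place([506.7,169.5,-.054],[0,-75,0])[0];go(v[0],v[1],336,-.054)
E
```

```text
clock: 40.9
position: [625.2, -129.5, 175.9]
tcp_rot: [0.001, 0.666, 0.746, 0.0]
ft_force: [-1.0, 0.2, 6.3]
grip_width: 0.7
grip_force: 25.0
clock: 41.9
position: [624.6, -129.3, 483.5]
tcp_rot: [-0.001, 0.666, 0.746, -0.0]
ft_force: [0.2, 0.5, -3.7]
grip_width: 0.702
grip_force: 25.0
offset [0.2361, -0.0962, 0.0005] dr [-0.001, -0.0005, 0.166] j6 -0.5 yaw 0.112
```

```bash
python3 -m crank '{"dr":[[0,0,0.02],[0,0,0.04],[0,0,0.07],[0,0,0.1],[0,0,0.13],[0,0,0.15],[0,0,0.166],[0,0,0.166],[0,0,0.166],[0,0,0.166]],"offset":[[0.02,-0.008,0],[0.055,-0.0225,0],[0.095,-0.039,0],[0.135,-0.055,0],[0.175,-0.071,0],[0.21,-0.0855,0],[0.228,-0.093,0],[0.236,-0.096,0],[0.236,-0.096,0],[0.236,-0.096,0]],"fingers":[0.05,0.05,0.05,0.05,0.05,0.05,0.05,0.05,0.05,0.05]}'
python3 - <<'E'
from h import *
m=cam("wrist");im=env.snapshot("wrist");c=im[20:260,220:420];cv2.imwrite("pics/w8.png",cv2.resize(c,None,fx=2.5,fy=2.5,interpolation=cv2.INTER_CUBIC)[:,:,::-1])
o,p,M=pose();P=p+M[:,2]*env.hold_point_z
F=lambda u:((u-[220,20])*2.5).round().tolist()
print("held rim pred",F(proj(m,np.array([place([P[0],P[1],-.054],[l[0],l[1],P[2]+12])[0] for l in RIM[:8:2]]))))
print("lid rec pred",F(proj(m,place([507.1,169.6,-.053],[[x,39,161] for x in(-18,18)]+[[x,-39,161] for x in(-18,18)]))))
go(506,168.5,194,-.054)
E
```

```text
clock: 43.15
position: [503.4, 93.8, 483.9]
tcp_rot: [-0.0, 0.726, 0.688, -0.0]
ft_force: [-0.2, 0.4, -3.2]
grip_width: 0.698
grip_force: 25.0
held rim pred [[89.0, 410.0], [206.0, 517.0], [319.0, 410.0], [426.0, 517.0]]
lid rec pred [[217.0, 115.0], [311.0, 115.0], [218.0, 313.0], [310.0, 313.0]]
offset [0.0748, -0.0014, 0.1429] dr [-0.0008, 0.0002, -0.0009] j6 0.01 yaw -0.0549
```

View pics/w8.png

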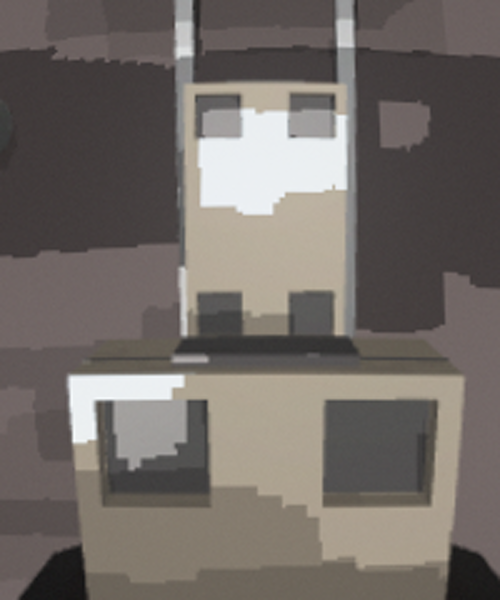

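The held tub is again +1.8 mm in y and about +0.9 in x. The pile lid sits at about (507.7, 169.6). Lower.

```bash
python3 -m crank '{"dr":[[0,0,0],[0,0,0],[0,0,0],[0,0,0],[0,0,0],[0,0,0],[0,0,0],[0,0,0]],"offset":[[0.04,0,0],[0.074,-0.0006,0],[0.074,-0.0006,0.04],[0.074,-0.0006,0.09],[0.074,-0.0006,0.12],[0.074,-0.0006,0.137],[0.074,-0.0006,0.14],[0.074,-0.0006,0.14]],"fingers":[0.05,0.05,0.05,0.05,0.05,0.05,0.05,0.05]}'
python3 -m crank '{"dr":[[0,0,0],[0,0,0],[0,0,0],[0,0,0],[0,0,0],[0,0,0],[0,0,0],[0,0,0]],"offset":[[0,0,0.002],[0,0,0.004],[0,0,0.006],[0,0,0.008],[0,0,0.01],[0,0,0.012],[0,0,0.0135],[0,0,0.0135]],"fingers":[0.05,0.05,0.05,0.05,0.05,0.05,0.05,0.05]}'
```

```text
clock: 44.2
position: [507.1, 168.3, 345.8]
tcp_rot: [0.001, 0.726, 0.688, 0.001]
ft_force: [0.4, -0.6, -2.0]
grip_width: 0.709
grip_force: 25.0
clock: 45.2
position: [506.5, 168.4, 331.8]
tcp_rot: [0.0, 0.726, 0.688, 0.0]
ft_force: [-1.9, -0.6, 3.2]
grip_width: 0.703
grip_force: 25.0
```

All four are seated. Release, lift clear, back away, and turn round for the push.

```bash
python3 -m crank '{"dr":[[0,0,0],[0,0,0],[0,0,0],[0,0,0],[0,0,0],[0,0,0],[0,0,0],[0,0,0],[0,0,0],[0,0,0],[0,0,0]],"offset":[[0,0,0],[0,0,0],[0,0,0],[0,0,-0.03],[0,0,-0.08],[0,0,-0.09],[-0.03,0,-0.09],[-0.07,0,-0.09],[-0.08,0,-0.09],[-0.08,0,-0.09],[-0.08,0,-0.09]],"fingers":[0.08,0.088,0.088,0.088,0.088,0.088,0.088,0.088,0.088,0.088,0.088]}'
python3 - <<'E'
from h import *
x,im,m=wfit("tub_flat1",196,[507,169,-.05],"pics/w9.png")
blobs(im,m,x,194,half=18)
v=place([518.9,366.7,-.054],[0,-375,0])[0];go(v[0],v[1],200,2.95)
E
```

```text
clock: 46.58
position: [502.1, 89.2, 420.9]
tcp_rot: [-0.0, 0.726, 0.688, 0.0]
ft_force: [-0.2, -0.4, 0.1]
grip_width: 0.998
grip_force: 0.0
mask 0.93 pose [507.263, 170.023, -0.05] iou 0.977
blobs 2 area [530, 673] pose [507.149, 170.02, -0.067] res [[1.1, -0.0], [-1.1, -0.0]]
offset [-0.0972, 0.0018, 0.0737] dr [0.0003, -0.0005, -3.0028] j6 -0.0 yaw -0.0528
```

The pile is square at (507, 170, yaw -0.05).

```bash
python3 -m crank '{"dr":[[0,0,0],[0,0,0],[0,0,-0.18],[0,0,-0.36],[0,0,-0.54],[0,0,-0.72],[0,0,-0.9],[0,0,-1.08],[0,0,-1.26],[0,0,-1.44],[0,0,-1.62],[0,0,-1.8],[0,0,-1.98],[0,0,-2.16],[0,0,-2.34],[0,0,-2.52],[0,0,-2.7],[0,0,-2.88],[0,0,-3.0],[0,0,-3.0]],"offset":[[-0.05,0.001,0],[-0.097,0.002,0],[-0.097,0.002,0],[-0.097,0.002,0],[-0.097,0.002,0],[-0.097,0.002,0],[-0.097,0.002,0],[-0.097,0.002,0],[-0.097,0.002,0],[-0.097,0.002,0],[-0.097,0.002,0],[-0.097,0.002,0],[-0.097,0.002,0],[-0.097,0.002,0],[-0.097,0.002,0],[-0.097,0.002,0.02],[-0.097,0.002,0.04],[-0.097,0.002,0.06],[-0.097,0.002,0.073],[-0.097,0.002,0.073]],"fingers":[0.088,0.088,0,0,0,0,0,0,0,0,0,0,0,0,0,0,0,0,0,0]}'
python3 - <<'E'
from h import *
print("tab face y",place([518.9,366.7,-.054],[0,-346,60]))
v=place([518.9,366.7,-.054],[0,-375,0])[0];go(v[0],v[1],56,2.95)
E
```

```text
clock: 49.18
position: [502.8, 14.0, 346.6]
tcp_rot: [-0.01, -0.626, 0.78, -0.007]
ft_force: [-0.0, 1.0, -0.5]
grip_width: 0.004
grip_force: 0.0
tab face y [[500.2250791   21.20434543  60.        ]]
offset [0.0188, -0.0009, 0.1437] dr [0.0021, -0.0232, -0.0261] j6 -3.12 yaw 2.9239
```

Joint 6 has reached its range limit here. I'll turn back a little; the push doesn't need an exact half-turn.

```bash
python3 -m crank '{"dr":[[0,0,0.1],[0,0,0.2],[0,0,0.2],[0,0,0.2]],"offset":[[0,0,0],[0,0,0],[0,0,0],[0,0,0]],"fingers":[0,0,0,0]}'
python3 - <<'E'
from h import *
v=place([518.9,366.7,-.054],[0,-378,0])[0];go(v[0],v[1],56,2.75);print(pose()[0]["joint_positions"])
E
```

```text
clock: 49.68
position: [503.2, 12.4, 348.1]
tcp_rot: [-0.008, -0.545, 0.838, -0.009]
ft_force: [0.1, 0.5, -0.1]
grip_width: 0.0
grip_force: 0.0
offset [0.0198, -0.0042, 0.1453] dr [-0.0058, -0.0227, -0.0268] j6 -2.92 yaw 2.7233
[-0.20466812  0.08209568  1.83830419 -0.02493161  1.22015414 -2.91932743]
```

```bash
python3 -m crank '{"dr":[[-0.006,-0.023,-0.027],[-0.006,-0.023,-0.027],[-0.006,-0.023,-0.027]],"offset":[[0.02,-0.004,0],[0.02,-0.004,0],[0.02,-0.004,0]],"fingers":[0,0,0]}'
python3 - <<'E'
from h import *
v=place([518.9,366.7,-.054],[0,-378,0])[0];go(v[0],v[1],56,2.75)
E
```

```text
clock: 50.05
position: [498.7, -7.3, 348.3]
tcp_rot: [-0.0, -0.555, 0.832, 0.0]
ft_force: [-0.5, 0.6, -0.6]
grip_width: 0.002
grip_force: 0.0
offset [0.0033, -0.0013, 0.145] dr [0.0007, 0.0, -0.002] j6 -3.0 yaw 2.748
```

```bash
python3 -m crank '{"dr":[[0,0,0],[0,0,0],[0,0,0],[0,0,0],[0,0,0],[0,0,0]],"offset":[[0,0,0.05],[0,0,0.1],[0,0,0.13],[0,0,0.145],[0,0,0.145],[0,0,0.145]],"fingers":[0,0,0,0,0,0]}'
python3 -m crank '{"dr":[[0,0,0],[0,0,0],[0,0,0],[0,0,0],[0,0,0],[0,0,0],[0,0,0],[0,0,0],[0,0,0],[0,0,0],[0,0,0],[0,0,0]],"offset":[[-0.0047,0.0017,0],[-0.0094,0.0033,0],[-0.0127,0.0045,0],[-0.0165,0.0058,0],[-0.0212,0.0075,0],[-0.0264,0.0093,0],[-0.033,0.0117,0],[-0.0396,0.014,0],[-0.0471,0.0166,0],[-0.0547,0.0193,0],[-0.0622,0.022,0],[-0.066,0.0233,0]],"fingers":[0,0,0,0,0,0,0,0,0,0,0,0]}'
python3 - <<'E'
from h import *
im=env.snapshot("scene");cv2.imwrite("pics/s2.png",cv2.resize(im[60:300,250:570],(800,600))[:,:,::-1])
E
```

```text
clock: 50.8
position: [499.3, -7.4, 204.4]
tcp_rot: [0.001, -0.556, 0.831, -0.0]
ft_force: [0.3, -1.1, -0.3]
grip_width: 0.004
grip_force: 0.0
clock: 52.3
position: [502.1, 63.2, 203.0]
tcp_rot: [-0.0, -0.556, 0.831, 0.001]
ft_force: [-0.0, -2.2, 2.3]
grip_width: 0.002
grip_force: 1.2
```

View pics/s2.png

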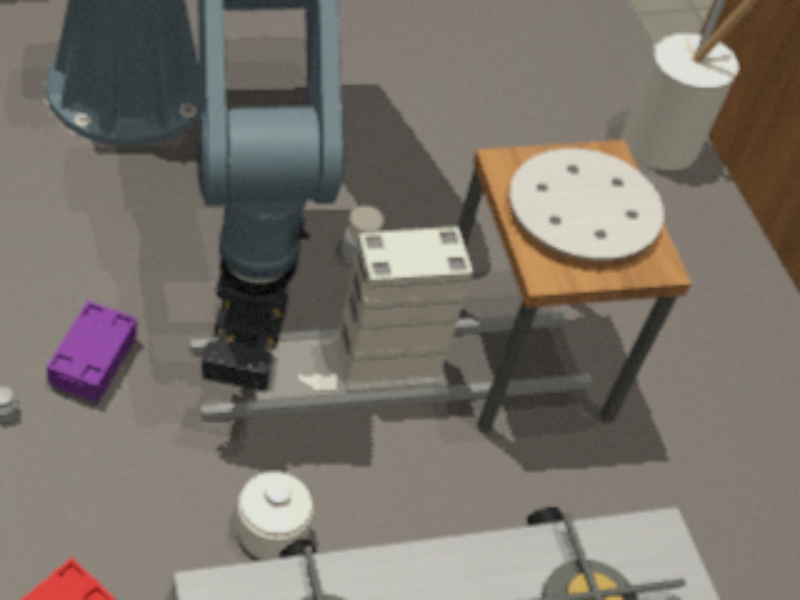

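The pile stands upright and is moving with the tray. Continue the push.

```bash
python3 -m crank '{"dr":[[0,0,0],[0,0,0],[0,0,0],[0,0,0],[0,0,0],[0,0,0],[0,0,0],[0,0,0],[0,0,0],[0,0,0],[0,0,0],[0,0,0],[0,0,0],[0,0,0],[0,0,0],[0,0,0],[0,0,0],[0,0,0],[0,0,0],[0,0,0]],"offset":[[-0.0038,0.0013,0],[-0.0094,0.0033,0],[-0.016,0.0057,0],[-0.0236,0.0083,0],[-0.0311,0.011,0],[-0.0387,0.0137,0],[-0.0462,0.0163,0],[-0.0538,0.019,0],[-0.0613,0.0216,0],[-0.0689,0.0243,0],[-0.0764,0.027,0],[-0.0839,0.0296,0],[-0.0915,0.0323,0],[-0.099,0.035,0],[-0.1066,0.0376,0],[-0.1132,0.04,0],[-0.1188,0.042,0],[-0.1235,0.0436,0],[-0.1264,0.0446,0],[-0.1273,0.045,0]],"fingers":[0,0,0,0,0,0,0,0,0,0,0,0,0,0,0,0,0,0,0,0]}'
python3 -m crank '{"dr":[[0,0,0],[0,0,0],[0,0,0],[0,0,0],[0,0,0]],"offset":[[-0.0015,0.0005,0],[-0.0029,0.001,0],[-0.0042,0.0015,0],[-0.0054,0.0019,0],[-0.0054,0.0019,0]],"fingers":[0,0,0,0,0]}'
```

```text
clock: 54.85
position: [509.5, 197.6, 203.3]
tcp_rot: [-0.0, -0.556, 0.831, 0.0]
ft_force: [-1.8, -3.0, 0.5]
grip_width: 0.002
grip_force: 1.3
clock: 55.48
position: [509.8, 203.2, 203.3]
tcp_rot: [-0.0, -0.555, 0.832, 0.0]
ft_force: [-1.5, -1.4, -0.4]
grip_width: 0.007
grip_force: 0.7
```

```bash
python3 -m crank '{"dr":[[0,0,0],[0,0,0],[0,0,0],[0,0,0]],"offset":[[-0.0014,0.0005,0],[-0.0028,0.001,0],[-0.0038,0.0013,0],[-0.0038,0.0013,0]],"fingers":[0,0,0,0]}'
python3 -m crank '{"dr":[[0,0,0],[0,0,0],[0,0,0]],"offset":[[-0.001,0.0004,0],[-0.0019,0.0007,0],[-0.0019,0.0007,0]],"fingers":[0,0,0]}'
```

```text
clock: 55.98
position: [510.0, 206.7, 203.2]
tcp_rot: [-0.001, -0.556, 0.831, -0.0]
ft_force: [-1.3, -5.4, 1.0]
grip_width: 0.005
grip_force: 3.2
clock: 56.35
position: [510.1, 207.3, 203.2]
tcp_rot: [-0.002, -0.556, 0.831, -0.001]
ft_force: [-2.8, -16.1, 3.9]
grip_width: 0.005
grip_force: 7.7
```

The tray is at the home stop (16 N, 207 against the predicted 206.6). Back off, rise, and check with the fixed cameras.

```bash
python3 -m crank '{"dr":[[0,0,0],[0,0,0],[0,0,0],[0,0,0],[0,0,0],[0,0,0],[0,0,0],[0,0,0]],"offset":[[0.01,-0.0035,0],[0.03,-0.011,0],[0.06,-0.021,0],[0.08,-0.028,-0.03],[0.1,-0.035,-0.08],[0.12,-0.042,-0.14],[0.14,-0.05,-0.18],[0.14,-0.05,-0.18]],"fingers":[0,0,0,0,0,0,0,0]}'
python3 - <<'E'
from h import *
a=env.snapshot("scene");b=env.snapshot("side");ms=cam("scene");md=cam("side")
for n,c in(("weight",19),("salt_jar",43),("steel_cup",37),("spice_bottle",47),("pepper_jar",32)):
    for d in env.cut_out("side",n)[:1]:print(n,ray(md,*d["box"][:2],c).round())
rk=[518.9,366.7,-.054];F=lambda m,L,o,s:((proj(m,place(rk,L))-o)*s).round().tolist()
print("scene tab top home",F(ms,[[-30,-134,80],[30,-134,80]],[350,90],2.5),"lid front corners",F(ms,[[-31,-52,196],[31,-52,196]],[350,90],2.5))
c=np.vstack([cv2.resize(a[90:210,350:530],(450,300)),cv2.resize(b[80:200,220:400],(450,300))]);cv2.imwrite("pics/f.png",c[:,:,::-1])
print("side tab top",F(md,[[-30,-134,80],[30,-134,80]],[220,80],2.5))
E
```

```text
clock: 57.35
position: [504.1, 59.5, 387.6]
tcp_rot: [0.004, -0.555, 0.832, -0.002]
ft_force: [-0.4, 0.7, -0.6]
grip_width: 0.007
grip_force: 0.0
weight [ 515. -212.   19.]
salt_jar [697.  50.  43.]
steel_cup [ 352. -473.   37.]
spice_bottle [ 271. -310.   47.]
pepper_jar [331. 229.  32.]
scene tab top home [[147.0, 228.0], [159.0, 271.0]] lid front corners [[243.0, 151.0], [258.0, 196.0]]
side tab top [[177.0, 189.0], [224.0, 185.0]]
```

View pics/f.png

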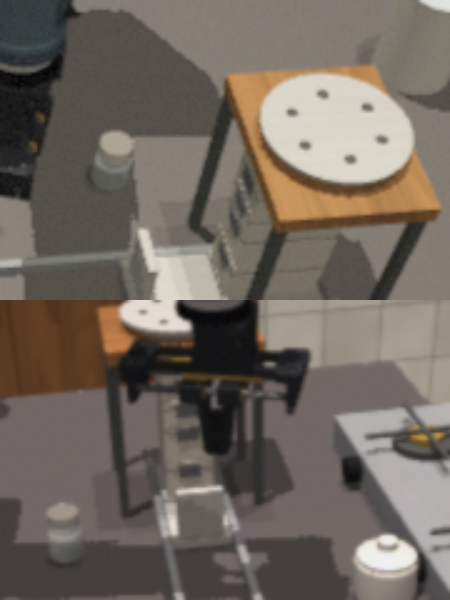

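The pile stands square under the shelf, and the tab's top edge lies at its predicted home position in both views: (147,230) in scene and (178–222, 488) in side. The other kitchen things have not moved.

```bash
python3 -c "
from plant import env
print(env.close_job())"
```

```text
the job is handed in; nothing more can be done
None
```

I stacked all four tubs that were there (two deep, then two shallow) squared up on the tray, pushed it to its home stop under the shelf with the pile standing, and handed the job in at about 57 s.

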